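Fit the slicing plate into a mandoline under its blade guard

ROBOT

A 6-joint arm with a two-finger parallel gripper is mounted at the origin on a cart in front of the work surface, level with it; the furniture and walls round the work are solid. World frame = base frame: x ahead of the robot, y to its left, z up, the work surface at z = 0. Lengths are in m, angles in rad, forces in N, time in s.
With the tool pointing down it reaches from about 0.275 to 0.75 m from the base axis. Payload 10.2 kg.
Tool frame: the origin (TCP) lies at the very end of the fingers, on their centre line; the grasp point (between the pads) lies 19 mm behind it; x points along the fingers, y is the direction in which the jaws open and shut, and the axes are right-handed (so a half turn about x gives the same grasp; the last joint's range is limited). The gripper opens to 85 mm and grips with 20 to 120 N. Pads are 22 mm wide; open, the fingers measure 114 mm over their backs; the gripper's body (76 mm by 85 mm) begins 54 mm behind the grasp point. The pads swing forward as they close: fully open they stand 13 mm farther back than shut.
Start: joints at [-1.557, 0.313, 1.498, -0, 1.331, -0.223], TCP at [0.123, -0.51, 0.204] pointing down, gripper open.
Joint ranges: [-2.94, 2.94], [-0.97, 2.17], [0.19, 2.56], [-1.23, 4.37], [0.02, 3.11], [-2.88, 2.88]. Speed limits (rad/s): [2.39, 2.39, 3.01, 3.14, 3.14, 3.14].

INTERFACE

Orientations are given as a unit quaternion [x, y, z, w].
In Python, from bench import status, vision, sign_off, finder gives the robot as it stands.
- The arm moves only by the tool play_rows, never from a script. Its arguments are lists of equal length, an entry for each row: "travel": the shift along the tool's x, y, z in cm, a list of three; "roll": the turn about the tool's x in degrees. In form: {"travel": [[x, y, z], ...], "roll": [roll, ...]}. A call has 1 to 8 rows; each row shifts and turns the commanded pose from where the row before left it, along the tool's axes as they then stand; what a row does not reach is not made up. A row lasts 1/12 s, in which the tool goes at most 41.7 mm and 7.16 degrees, less where a joint would pass 70% of its speed; a pose out of reach is approached as far as the arm can. A call with a gripper value outside its range is refused whole. "grip" is the finger opening in cm, from 0 to 8.54, set as the call begins (left out, the last holds). The fingers move at their own pace and stop on an object; "squeeze" is the grip in N (left out, the last holds). Time passes only in rows, so rows that do not move let the fingers close. It gives the time, the measured TCP pose, the force and the opening at its end, in the units of the state.
- status.get_state(): the state, without advancing time (a new reading comes with each control period).
- vision.capture(name): name is "side" or "top" or "wrist"; returns the picture (480x640x3 uint8, red, green, blue); there is no depth.
- vision.calibration(name): a dict with "camera_matrix" (3x3 intrinsics, pixels), "rvec" (rotation vector, rad) and "tvec" (3), from world to camera coordinates, as OpenCV has them. Camera axes: x right, y down, z forward; pixel columns grow to the right and rows downward; lengths in m; the calibration is good to about 2 mm. A picture is of the moment at which its call begins: read the wrist's pose just before it. calibration takes no time and is no camera call; for the wrist camera it gives the pose at the moment of the call.
- sign_off(): hands the job in, once; it reports no verdict.
Trained networks look in the newest picture that a camera, given by its name, has taken for a name from the list of things; names that differ only in an ending like _2 or _b are one class to them, and where a whole thing is asked for, a point or a joint stands for the part that bears it (a point fixed in the world has none). Each returns a list of dicts, best first, with "confidence" (0 to 1); they miss things now and then, are a little off and sometimes report something else, mostly with a low value. They report only what shows in the picture. A call takes as long as a camera call.
- finder.masks_of(camera, target): "mask" (480x640 bool, what is visible of it).
- finder.spot_point(camera, target): "point" ([x, y, z] in m, in world coordinates, good to about 4 mm: a listed point, or the origin of a listed thing).
The state is a dict: "t": time; "joints": joint angles; "joint_velocities": joint speeds; "joint_efforts": joint torques, N m; "tool_pos": TCP position; "tcp_rot": TCP orientation; "contact_force": force on the tool from outside, world axes, zero at the start; "moment": the same for the moment, N m; "gripper_width": finger opening in m.
Only numpy, scipy, OpenCV 4.12 (cv2) and the standard library are available. Lean on these libraries where they do the work, as an engineer would, in place of code of your own. Each camera call takes 0.05 s, during which the arm holds its last target.

TASK

Fit the ribbed metal slicing plate into the pocket of the mandoline: slide its thin toothed edge under the hinged blade guard without lifting the guard (the blade beneath it is bare), then press the grip end down against the sprung studs until the plate lies flat and fully home in the pocket. Finish while still holding it pressed down there, as it springs up if you let go and I have yet to turn the catches; leave the other things on the worktop where they are.

Things in the scene. Friction and masses are not known exactly. Their poses are not given: they have to be found in the camera images.
- slicer: The mandoline: black frame 320 mm long with its hand loop, 141 mm wide, fixed on the worktop. Origin on the worktop under it; x runs lengthwise from the hand loop (-x end) over the plate pocket to guard and landing deck (+x end), z up. Rail tops at z = 45 mm, inner edges bevelled; open steel turn catches stand 6 mm above both rails at x = -105 to -71 mm, 58 mm or more off the middle.
- pocket (a point): Centre of the pocket's floor, where the plate's origin is when home, axes alike: slicer x = -40 mm, z = 36 mm. Pocket open above, 101 mm wide; from here the near wall is at -70 mm and the far stop at +70 mm along x (5 mm play either way). The near wall is 12 mm thick and 6 mm higher than the floor; the side rails are 9 mm higher, level with the top of the seated plate.
- plate: Loose slicing plate, ribbed aluminium, 130 (x) by 96 (y) by 9 mm, 0.2 kg, flat on the worktop. Origin: centre of its underside; x points to its thin toothed edge, z up. From x = 39 to 65 mm it is a tongue 4 mm thick, its teeth 6.3 mm high. A black finger grip stands on it at x = -35 mm, y = 0: 10 mm thick along x, 60 mm along y, up to z = 39 mm.
- plate_edge (a point): Middle of the plate's thin edge, at its underside (plate x = +65 mm, z = 0).
- plate_back (a point): Middle of the plate's back edge, at its underside (plate x = -65 mm, z = 0).
- guard (a joint): Angle of the blade guard, a light grey plastic flap 124 mm wide, 72 mm long, hinged along y at slicer x = +78 mm, z = 49.5 mm. 0: lying on the rails; grows as its free lip is lifted. It lies by its own weight (60 g) and lifts very easily.
- guard_lip (a point): Middle of the guard's underside where its upturned lip begins: slicer x = +12 mm, z = 45 mm (9 mm over the pocket's floor); the lip slopes up and back to x = +5.5 mm, z = 49 mm. The blade under the guard begins at x = +25 mm, 7 mm over the floor. Near wall and studs keep a level plate from sliding in low enough: go in nose down, 4 to 9 degrees, then lay it flat.
- studs (a joint): Travel in m of the two sprung steel studs (12 mm wide, at slicer x = -80 mm, y = +-28 mm) that stand 6 mm out of the pocket floor at 0 and are flush with it at 0.006; they push up with about 4 N at 0 and 8 N when flush.
- lemon: Bystander: a lemon, 71 mm long, lying beyond the plate, by the front of the wall cupboards: they hang over the worktop from about x = 0.58 m on, right of y = 0.2 m, with less than 0.6 m of room under them, so keep the arm clear of them. Origin at its underside.
- pumpkin: Bystander: a small pale pumpkin, 62 mm wide. Origin at its underside.
- timer: Bystander: a round kitchen timer, 63 mm wide. Origin at its underside.
- spice: Bystander: a spice jar with a black cap, 41 mm wide and 105 mm tall, upright. Origin at its underside.

How it is judged:
By the outcome, as a careful person would: the job done as asked, in the order asked, and still so for the second after the job is handed in, while the arm keeps its last pose, push and grip.
It also fails if it takes over 35 s, if anything falls off the work surface, if the arm or the gripper's body presses on something with over 40 N, if the wrist force passes 120 N, or if a joint passes its speed limit or range.

## Working session

There is one attempt and no reset: what is moved stays moved. The work goes in short steps, Python scripts to look and compute and a tool call to move; the robot and the scene stay as the last step left them, time stands still between calls to the robot, and variables do not carry over. Pictures are saved under pics/ and viewed, and the job is handed in when it is done.

Besides the shell and the picture viewer there is one more tool, called after "Request:" as name([rows], argument=value, ...), one row to a line, values as JSON. play_rows: Moves the arm, as the interface text tells. Its arguments: {"type":"object","properties":{"travel":{"type":"array","items":{"type":"array","items":{"type":"number"}}},"roll":{"type":"array","items":{"type":"number"}},"grip":{"type":"number"},"squeeze":{"type":"number"}},"required":["travel","roll"]}

```bash
ls; mkdir -p pics; python3 - <<'E'
from bench import status, vision, finder
import cv2,numpy as np
s=status.get_state();print({k:np.round(v,3).tolist() for k,v in s.items()})
for c in ["side","top"]:
    im=vision.capture(c);cv2.imwrite(f"pics/{c}0.png",im[:,:,::-1])
    for n in ["plate","plate_edge","plate_back","pocket","guard_lip","slicer","lemon","pumpkin","timer","spice"]:
        try:
            r=finder.spot_point(c,n);print(c,n,[(np.round(q["point"],4).tolist(),round(q["confidence"],2)) for q in r[:2]])
        except Exception as e: print(n,e)
E
```

```text
pics
{'t': 0.0, 'joints': [-1.557, 0.313, 1.498, -0.0, 1.331, -0.223], 'joint_velocities': [-0.0, 0.0, -0.0, 0.001, -0.001, -0.002], 'joint_efforts': [-0.002, -41.226, -25.975, -0.0, 0.004, 0.0], 'tool_pos': [0.123, -0.51, 0.204], 'tcp_rot': [0.702, 0.084, -0.702, 0.083], 'contact_force': [-0.926, -0.536, 0.541], 'moment': [-0.024, 0.055, -0.009], 'gripper_width': 0.085}
side plate [([0.4074, -0.2139, -0.0002], 0.86)]
side plate_edge [([0.4706, -0.2057, 0.0033], 0.89)]
side plate_back [([0.341, -0.2233, 0.0016], 0.56), ([0.4251, -0.4886, -0.0034], 0.44)]
side pocket [([0.4765, 0.2114, 0.0355], 0.64)]
side guard_lip [([0.5262, 0.2126, 0.0439], 0.6)]
side slicer [([0.5169, 0.2118, -0.0001], 0.69)]
side lemon []
side pumpkin [([0.5563, -0.3717, 0.0049], 0.83)]
side timer [([0.4232, -0.4886, -0.0042], 0.94)]
side spice [([0.6489, -0.2268, -0.0015], 0.75), ([0.4735, -0.2065, 0.0005], 0.67)]
top plate [([0.4045, -0.2095, -0.004], 0.81), ([0.3382, -0.2247, 0.0011], 0.64)]
top plate_edge [([0.4734, -0.2057, -0.0004], 0.85), ([0.5297, 0.2061, 0.0485], 0.63)]
top plate_back [([0.3384, -0.2234, -0.0019], 0.72)]
top pocket [([0.4726, 0.2111, 0.0343], 0.82)]
top guard_lip [([0.5262, 0.2074, 0.0488], 0.93)]
top slicer [([0.5149, 0.2166, -0.003], 0.66)]
top lemon [([0.6259, -0.1105, 0.0046], 0.89)]
top pumpkin [([0.6518, -0.2254, 0.0018], 0.69), ([0.565, -0.3671, -0.0008], 0.63)]
top timer [([0.4195, -0.4845, 0.0037], 0.78), ([0.5652, -0.3691, -0.0039], 0.18)]
top spice [([0.6511, -0.2256, 0.0015], 0.61)]
```

View pics.

View pics/side0.png

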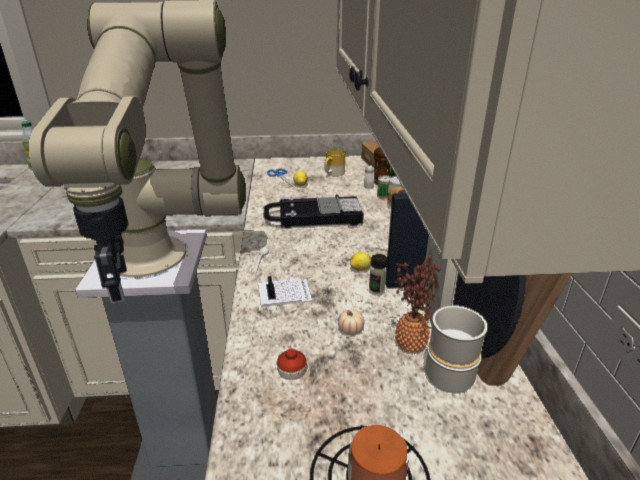

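View pics/top0.png

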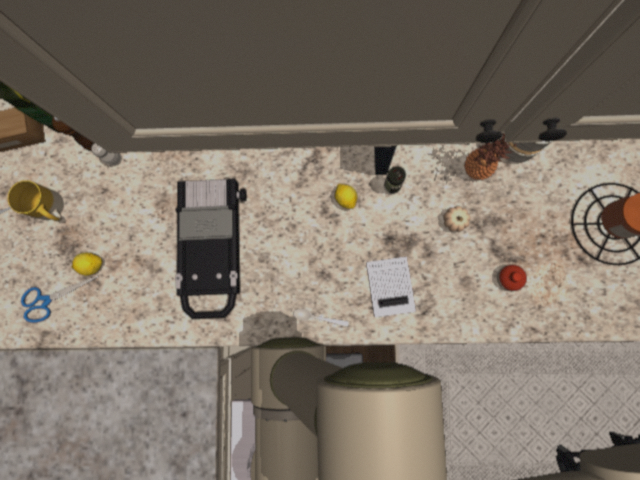

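```bash
python3 - <<'E'
from bench import vision,status
import numpy as np,cv2
for c in ["side","top","wrist"]:
    k=vision.calibration(c);R=cv2.Rodrigues(np.array(k["rvec"]))[0];print(c,np.round(k["camera_matrix"],1).tolist(),(-R.T@np.array(k["tvec"]).ravel()).round(3),R.round(3).tolist())
E
```

```text
side [[468.2, 0.0, 316.6], [0.0, 468.2, 239.2], [0.0, 0.0, 1.0]] [ 0.432 -1.21   0.722] [[0.998, -0.062, -0.004], [-0.034, -0.492, -0.87], [0.052, 0.869, -0.493]]
top [[454.8, 0.0, 324.5], [0.0, 454.8, 242.9], [0.0, 0.0, 1.0]] [ 0.362 -0.097  1.077] [[-0.015, -0.999, -0.036], [-0.99, 0.019, -0.136], [0.137, 0.033, -0.99]]
wrist [[377.8, 0.0, 321.1], [0.0, 377.8, 242.5], [0.0, 0.0, 1.0]] [ 0.189 -0.495  0.374] [[0.236, -0.972, 0.001], [-0.937, -0.227, 0.266], [-0.258, -0.063, -0.964]]
```

```bash
cat > h.py <<'E'
import numpy as np,cv2
from bench import vision,status,finder
def cal(c):
    k=vision.calibration(c);return np.array(k["camera_matrix"],float),np.array(k["rvec"],float),np.array(k["tvec"],float)
def proj(C,P):
    return cv2.projectPoints(np.array(P,float).reshape(-1,3),C[1],C[2],C[0],None)[0].reshape(-1,2)
def unproj(C,px,z):
    K,r,t=C;R=cv2.Rodrigues(r)[0];o=-R.T@t.ravel();px=np.array(px,float).reshape(-1,2)
    d=(np.linalg.inv(K)@np.c_[px,np.ones(len(px))].T).T@R
    return o+d*((z-o[2])/d[:,2])[:,None]
def T(x,y,z,yaw,P,pitch=0):
    P=np.array(P,float).reshape(-1,3);c,s=np.cos(yaw),np.sin(yaw)
    cp,sp=np.cos(pitch),np.sin(pitch) # pitch>0 nose down
    Q=np.c_[P[:,0]*cp+P[:,2]*sp,P[:,1],-P[:,0]*sp+P[:,2]*cp]
    return np.c_[x+c*Q[:,0]-s*Q[:,1],y+s*Q[:,0]+c*Q[:,1],z+Q[:,2]]
# model polylines (m)
def rect(x0,x1,y0,y1,z): return [(x0,y0,z),(x1,y0,z),(x1,y1,z),(x0,y1,z)]
PLATE=[rect(-.065,.065,-.048,.048,0),rect(-.065,.039,-.048,.048,.009),rect(-.04,-.03,-.03,.03,.039)]
SL=[rect(-.110,.030,-.0505,.0505,.036),rect(-.105,-.071,.058,.0705,.051),rect(-.105,-.071,-.0705,-.058,.051),rect(.012,.078,-.062,.062,.047),[(-.12,.0705,.045),(.1,.0705,.045)],[(-.12,-.0705,.045),(.1,-.0705,.045)]]
def draw(im,C,polys,pose,col,S,off,pitch=0):
    for p in polys:
        q=((proj(C,T(*pose,p,pitch))-off)*S).astype(int)
        cv2.polylines(im,[q.reshape(-1,1,2)],len(p)>2,col,1,cv2.LINE_AA)
def crop(im,box,S):
    x0,y0,x1,y1=box
    return np.ascontiguousarray(cv2.resize(im[y0:y1,x0:x1,::-1],None,fx=S,fy=S,interpolation=cv2.INTER_CUBIC))
E
python3 - <<'E'
from h import *
im=cv2.imread("pics/top0.png")[:,:,::-1];C=cal("top")
a=crop(im,(160,165,260,325),3.7);b=crop(im,(350,245,430,325),5)
draw(a,C,SL,(.516,.2115,0,0),(0,0,255),3.7,(160,165))
draw(b,C,PLATE,(.406,-.214,0,.125),(0,0,255),5,(350,245))
o=np.zeros((600,790,3),np.uint8);o[:592,:370]=a;o[:400,380:780]=b
cv2.imwrite("pics/ov1.png",o)
im=cv2.imread("pics/side0.png")[:,:,::-1];C=cal("side")
a=crop(im,(255,185,375,235),6);b=crop(im,(250,270,320,310),6)
draw(a,C,SL,(.516,.2115,0,0),(0,0,255),6,(255,185))
draw(b,C,PLATE,(.406,-.214,0,.125),(0,0,255),6,(250,270))
o=np.zeros((560,740,3),np.uint8);o[:300,:720]=a;o[310:550,:420]=b
cv2.imwrite("pics/ov2.png",o)
E
```

```text
(no output)
```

View pics/ov1.png

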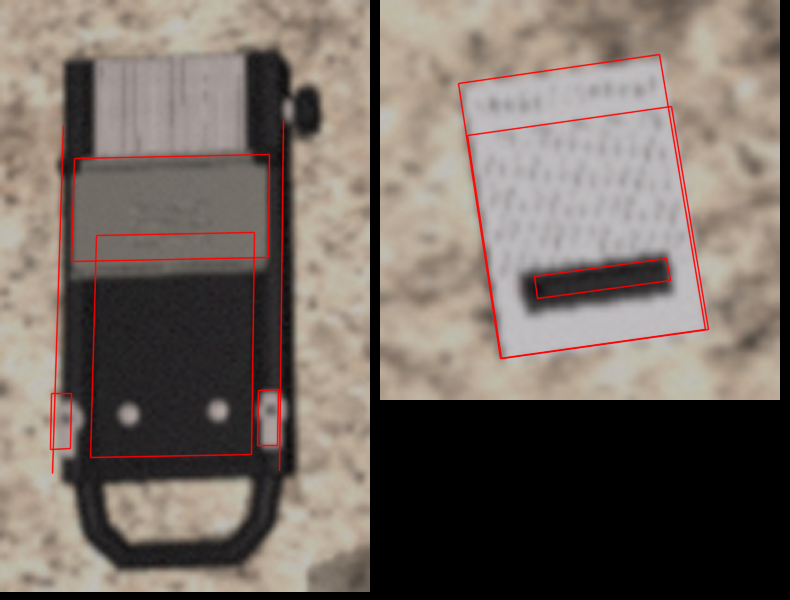

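View pics/ov2.png

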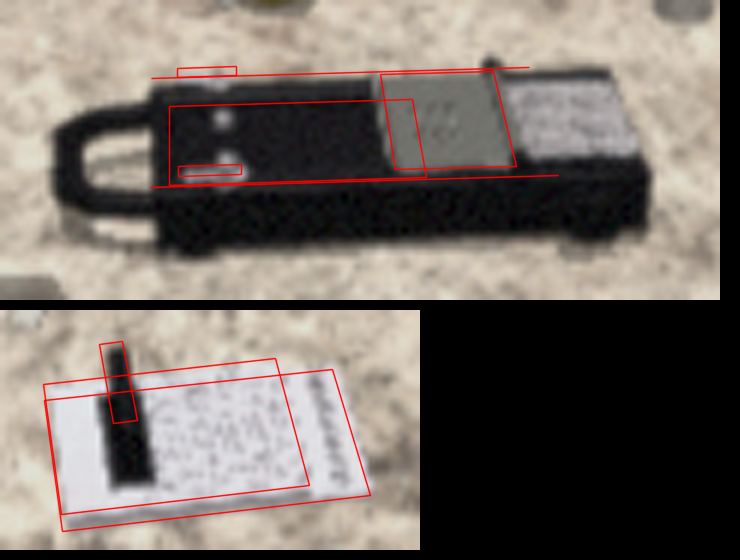

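```bash
python3 - <<'E'
from h import *
from scipy.optimize import least_squares
t=lambda u,v:(160+u/3.7,165+v/3.7); s=lambda u,v:(255+u/6,185+v/6)
# studs top z ~.042
obs=[("top",(-.08,.028,.042),t(129,413)),("top",(-.08,-.028,.042),t(218,410)),
("top",(.0055,.062,.049),t(70,278)),("top",(.0055,-.062,.049),t(270,270)),
("top",(-.122,.0705,.045),t(66,482)),("top",(-.122,-.0705,.045),t(294,474)),
("side",(-.08,.028,.042),s(223,117)),("side",(.0055,-.062,.049),s(386,171)),("side",(.0055,.062,.049),s(376,77)),("side",(-.122,-.0705,.045),s(157,184))]
Cs={c:cal(c) for c in("top","side")}
def f(p,sel=("top","side"),off=True):
    return np.concatenate([proj(Cs[c],T(p[0],p[1],0,p[2],P))[0]-np.array(o) for c,P,o in obs if c in sel])
for sel in (("top","side"),("top",),("side",)):
    r=least_squares(f,[.516,.2115,0],args=(sel,),loss="soft_l1");print(sel,r.x[:2].round(4),np.degrees(r.x[2]).round(2));print(r.fun.reshape(-1,2).round(1).tolist())
p=least_squares(f,[.516,.2115,0],loss="soft_l1").x
im=cv2.imread("pics/top0.png")[:,:,::-1];C=cal("top")
a=crop(im,(160,165,260,325),3.7);draw(a,C,SL,(p[0],p[1],0,p[2]),(0,0,255),3.7,(160,165))
im=cv2.imread("pics/side0.png")[:,:,::-1];C=cal("side")
b=crop(im,(255,185,375,235),3.4);draw(b,C,SL,(p[0],p[1],0,p[2]),(0,0,255),3.4,(255,185))
o=np.zeros((600,790,3),np.uint8);o[:592,:370]=a;o[:170,380:788]=b
cv2.imwrite("pics/ov3.png",o)
E
```

```text
('top', 'side') [0.5144 0.2096] 1.81
[[0.6, -0.3], [0.7, -0.6], [0.8, -0.2], [-0.0, -0.8], [-1.1, 0.3], [-1.4, -0.5], [-0.8, -0.2], [-0.3, -0.5], [-2.2, -0.6], [-1.5, 1.5]]
('top',) [0.5135 0.2097] 1.93
[[0.6, 0.1], [0.7, -0.3], [0.7, 0.2], [-0.1, -0.5], [-1.1, 0.7], [-1.3, -0.2]]
('side',) [0.5187 0.2077] -0.27
[[0.8, -0.4], [0.4, -0.2], [-0.2, -0.4], [-1.0, 1.1]]
```

View pics/ov3.png

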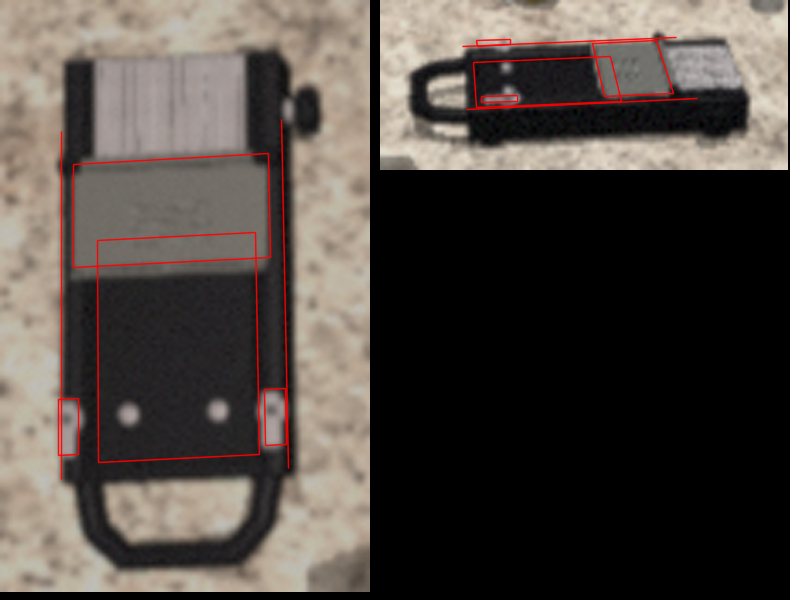

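Request:
play_rows([
  [0,-0.7,-1.0],
  [0.2,-1.4,-1.9],
  [0.4,-1.5,-2.0],
  [0.4,-1.5,-2.0],
  [0.4,-1.5,-2.0],
  [0.4,-1.5,-2.0],
  [0.4,-1.5,-2.0],
  [0.4,-1.5,-2.0],
], roll=[0,0,0,0,0,0,0,0], grip=8.54)

```text
t: 1.77
tool_pos: [0.2429, -0.3657, 0.178]
tcp_rot: [0.702, 0.084, -0.702, 0.084]
contact_force: [-0.6, -0.3, 0.8]
gripper_width: 0.0853
```

Request:
play_rows([
  [0.4,-1.5,-2.0],
  [0.4,-1.5,-2.0],
  [0.4,-1.5,-2.0],
  [0.4,-1.5,-2.0],
  [0.4,-1.5,-2.0],
  [0.4,-1.5,-2.0],
  [0.4,-1.5,-2.0],
  [0.2,-0.8,-1.3],
], roll=[0,0,0,0,0,0,0,6])

```text
t: 2.43
tool_pos: [0.3649, -0.2191, 0.1478]
tcp_rot: [-0.706, -0.048, 0.706, -0.047]
contact_force: [-0.1, -1.1, 0.8]
gripper_width: 0.0853
```

```bash
cat > w.py <<'E'
from h import *
import sys
from scipy.spatial.transform import Rotation as Rn
def st():
    s=status.get_state();R=Rn.from_quat(s["tcp_rot"]).as_matrix()
    print("t",round(s["t"],2),"pos",np.round(s["tool_pos"],4),"yangle",round(float(np.degrees(np.arctan2(R[1,1],R[0,1]))),2),"xax",R[:,0].round(3),"F",np.round(s["contact_force"],1),"M",np.round(s["moment"],2),"w",round(s["gripper_width"],4));return s,R
def rel(s,R,target): print("tool-axes delta cm to",np.round(target,4),":",(R.T@(np.array(target)-s["tool_pos"])*100).round(2))
E
python3 - <<'E'
from w import *
s,R=st()
im=vision.capture("wrist");cv2.imwrite("pics/w1.png",im[:,:,::-1])
for n in ["plate","plate_edge","plate_back"]:
    r=finder.spot_point("wrist",n);print(n,[(np.round(q["point"],4).tolist(),round(q["confidence"],2)) for q in r[:2]])
C=cal("wrist");a=crop(im,(0,0,640,480),1)
draw(a,C,PLATE,(.405,-.2145,0,np.radians(7.4)),(0,0,255),1,(0,0));cv2.imwrite("pics/w1o.png",a)
rel(s,R,(.3703,-.219,.13))
E
```

```text
t 2.43 pos [ 0.3649 -0.2191  0.1478] yangle -82.33 xax [-0.     0.001 -1.   ] F [-0.1 -1.1  0.8] M [-0.05  0.01  0.04] w 0.0853
plate [([0.4063, -0.2116, 0.0009], 0.95)]
plate_edge [([0.4682, -0.2085, 0.0049], 0.72)]
plate_back [([0.3408, -0.2247, 0.0016], 0.62)]
tool-axes delta cm to [ 0.3703 -0.219   0.13  ] : [ 1.78  0.07 -0.53]
```

View pics/w1o.png

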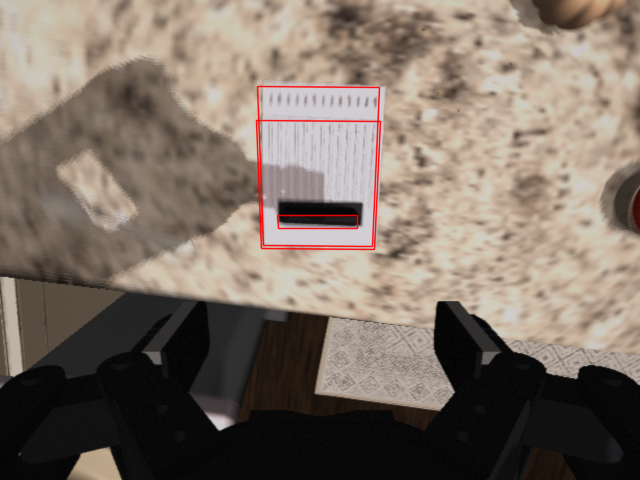

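```bash
python3 - <<'E'
from w import *
from scipy.optimize import least_squares
im=cv2.imread("pics/w1.png")[:,:,::-1];C=cal("wrist")
m=finder.masks_of("wrist","plate")[0]["mask"].astype(np.uint8)
c=max(cv2.findContours(m,0,1)[0],key=cv2.contourArea).reshape(-1,2).astype(float)
print(len(c),c.min(0),c.max(0))
corn=np.array(rect(-.065,.065,-.048,.048,0)+rect(-.065,.039,-.048,.048,.009)+rect(.0639,.065,-.048,.048,.0063))
def hull(p):
    q=proj(C,T(p[0],p[1],0,p[2],corn)).astype(np.float32);return cv2.convexHull(q)
def f(p):
    h=hull(p);return np.array([cv2.pointPolygonTest(h,(float(x),float(y)),True) for x,y in c])
r=least_squares(f,[.405,-.2145,.129],x_scale=[.01,.01,.1],diff_step=1e-3,loss="soft_l1",f_scale=.7)
print(r.x[:2].round(4),np.degrees(r.x[2]).round(2),np.abs(r.fun).mean())
p=r.x
a=crop(im,(230,60,410,270),2.8);draw(a,C,PLATE,(p[0],p[1],0,p[2]),(0,0,255),2.8,(230,60))
cv2.polylines(a,[((c-(230,60))*2.8).astype(int).reshape(-1,1,2)],True,(0,200,0),1);cv2.imwrite("pics/w1f.png",a)
g=T(p[0],p[1],0,p[2],(-.035,0,0))[0];print(g)
s,R=st();rel(s,R,(g[0],g[1],.05))
E
```

```text
547 [261.  86.] [384. 249.]
[ 0.4051 -0.2175] 7.2 1.0682867094731248
[ 0.37037436 -0.22192518  0.        ]
t 2.68 pos [ 0.3639 -0.2219  0.1483] yangle -82.31 xax [ 0. -0. -1.] F [0.2 0.6 0.1] M [-0.03  0.04  0.  ] w 0.0853
tool-axes delta cm to [ 0.3704 -0.2219  0.05  ] : [ 9.83  0.08 -0.64]
```

View pics/w1f.png

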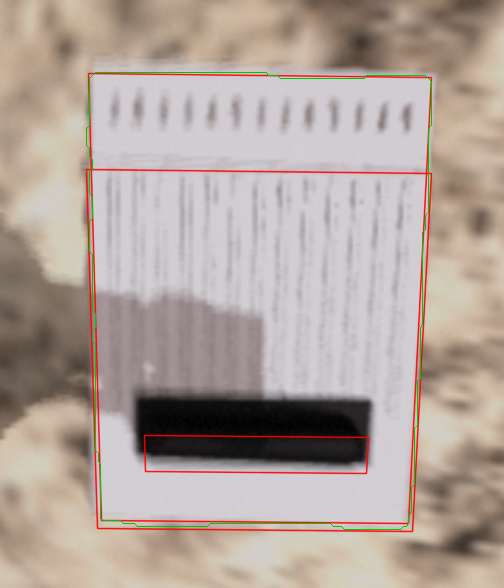

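Request:
play_rows([
  [1.0,0,-0.2],
  [2.0,0,-0.2],
  [2.0,0,-0.2],
  [1.0,0,0],
  [0,0,0],
  [0,0,0],
], roll=[0.5,0,0,0,0,0])

```text
t: 3.18
tool_pos: [0.3697, -0.2215, 0.0883]
tcp_rot: [-0.706, -0.044, 0.706, -0.043]
contact_force: [0.5, 0.0, 0.9]
gripper_width: 0.0852
```

```bash
cat >> w.py <<'E'
from scipy.optimize import least_squares
corn=np.array(rect(-.065,.065,-.048,.048,0)+rect(-.065,.039,-.048,.048,.009)+rect(.0639,.065,-.048,.048,.0063))
def fitplate(C,c,z,p0,pitch=0):
    def f(p):
        h=cv2.convexHull(proj(C,T(p[0],p[1],z,p[2],corn,pitch)).astype(np.float32))
        return np.array([cv2.pointPolygonTest(h,(float(x),float(y)),True) for x,y in c])
    r=least_squares(f,p0,x_scale=[.01,.01,.1],diff_step=1e-3,loss="soft_l1",f_scale=.7)
    return r.x,np.abs(r.fun).mean()
E
python3 - <<'E'
from w import *
C=cal("wrist");s,R=st()
im=vision.capture("wrist");cv2.imwrite("pics/w2.png",im[:,:,::-1])
m=finder.masks_of("wrist","plate")[0]["mask"].astype(np.uint8)
c=max(cv2.findContours(m,0,1)[0],key=cv2.contourArea).reshape(-1,2).astype(float)
print(c.min(0),c.max(0))
p,e=fitplate(C,c,0,[.405,-.2145,.129]);print(p[:2],np.degrees(p[2]),e)
a=crop(im,(0,0,640,480),1.2);draw(a,C,PLATE,(p[0],p[1],0,p[2]),(0,0,255),1.2,(0,0))
cv2.polylines(a,[((c)*1.2).astype(int).reshape(-1,1,2)],True,(0,200,0),1);cv2.imwrite("pics/w2f.png",a)
g=T(p[0],p[1],0,p[2],(-.035,0,0))[0];print(g)
s,R=st();rel(s,R,(g[0],g[1],.012))
E
```

```text
t 3.18 pos [ 0.3697 -0.2215  0.0883] yangle -82.94 xax [-0.  0. -1.] F [0.5 0.  0.9] M [-0.02 -0.01  0.03] w 0.0852
[240.  80.] [393. 279.]
[ 0.40607261 -0.21504179] 7.11123580520743 0.7521839176693121
[ 0.37134184 -0.21937466  0.        ]
t 3.28 pos [ 0.3702 -0.2217  0.089 ] yangle -82.94 xax [ 0.001 -0.001 -1.   ] F [ 0.7 -0.3  1.2] M [ 0.02  0.04 -0.03] w 0.085
tool-axes delta cm to [ 0.3713 -0.2194  0.012 ] : [ 7.7  -0.23 -0.13]
```

View pics/w2f.png

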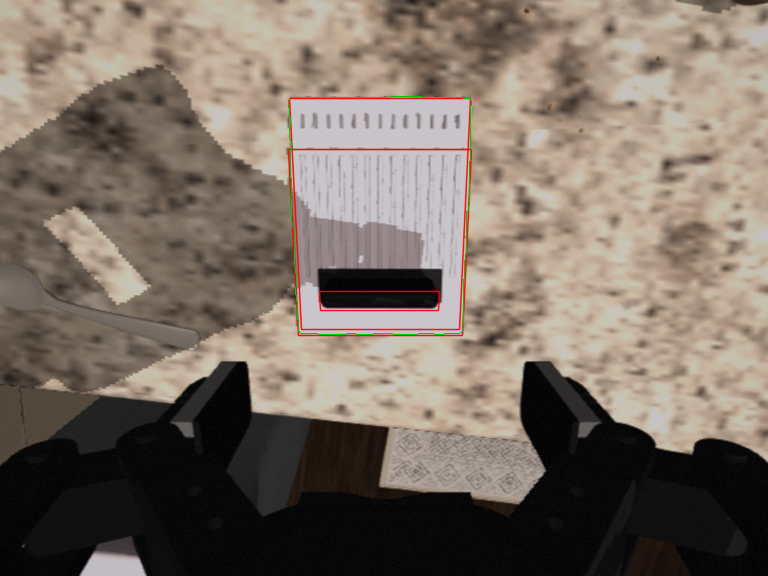

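Request:
play_rows([
  [1.0,-0.2,-0.1],
  [2.0,0,0],
  [2.0,0,0],
  [1.8,0,0],
  [1.0,0,0],
  [0,0,0],
], roll=[0,0,0,0,0,0])

```text
t: 3.78
tool_pos: [0.3703, -0.2186, 0.0093]
tcp_rot: [-0.705, -0.044, 0.706, -0.043]
contact_force: [-0.0, 0.6, 0.0]
gripper_width: 0.0854
```

Request:
play_rows([
  [0,0,0],
  [0,0,0],
  [0,0,0],
  [0,0,0],
  [0,0,0],
  [0,0,0],
], roll=[0,0,0,0,0,0], grip=5.0, squeeze=25)

```text
t: 4.28
tool_pos: [0.371, -0.219, 0.0104]
tcp_rot: [0.706, 0.043, -0.706, 0.044]
contact_force: [0.8, 0.1, -0.3]
gripper_width: 0.0497
```

```bash
python3 - <<'E'
from w import *
s,R=st()
im=vision.capture("wrist");cv2.imwrite("pics/w3.png",crop(im,(0,0,640,480),1.2))
E
```

```text
t 4.28 pos [ 0.371  -0.219   0.0104] yangle -82.93 xax [ 0. -0. -1.] F [ 0.8  0.1 -0.3] M [0.02 0.   0.01] w 0.0497
```

View pics/w3.png

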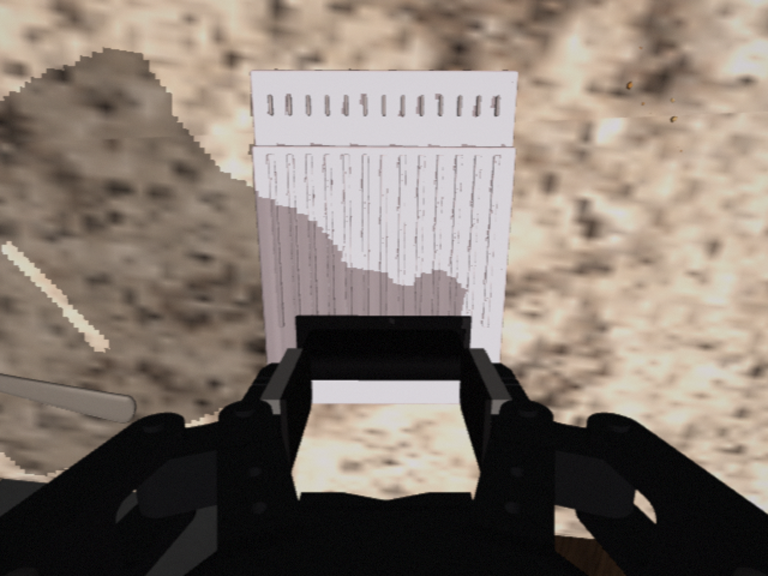

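```bash
python3 - <<'E'
from w import *
s,R=st();C=cal("wrist");p=s["tool_pos"]
for dx in (0,-.019,-.03,-.04):
  for y in (-.025,.025):
    print(dx,y,(proj(C,p+R@np.array([dx,y,0]))*1.2).round(0)[0])
im=cv2.imread("pics/w3.png")[:,:,::-1]
m=finder.masks_of("wrist","plate")[0]["mask"].astype(np.uint8)
c=max(cv2.findContours(m,0,1)[0],key=cv2.contourArea).reshape(-1,2).astype(float)
c=c[c[:,1]<285]
pp,e=fitplate(C,c,0,[.406,-.215,.124]);print(pp,np.degrees(pp[2]),e)
a=np.ascontiguousarray(im[:,:,::-1]);draw(a,C,PLATE,(.4055,-.215,0,.124),(0,0,255),1.2,(0,0));cv2.imwrite("pics/w3f.png",a)
E
```

```text
t 4.33 pos [ 0.3709 -0.219   0.0103] yangle -82.93 xax [ 0. -0. -1.] F [-0.3  0.1 -0. ] M [-0.02 -0.07  0.05] w 0.05
0 -0.025 [321. 340.]
0 0.025 [445. 341.]
-0.019 -0.025 [313. 360.]
-0.019 0.025 [452. 360.]
-0.03 -0.025 [308. 373.]
-0.03 0.025 [457. 374.]
-0.04 -0.025 [303. 387.]
-0.04 0.025 [462. 388.]
[ 0.40557332 -0.21493007  0.11860846] 6.795763991395437 1.1613117657650944
```

View pics/w3f.png

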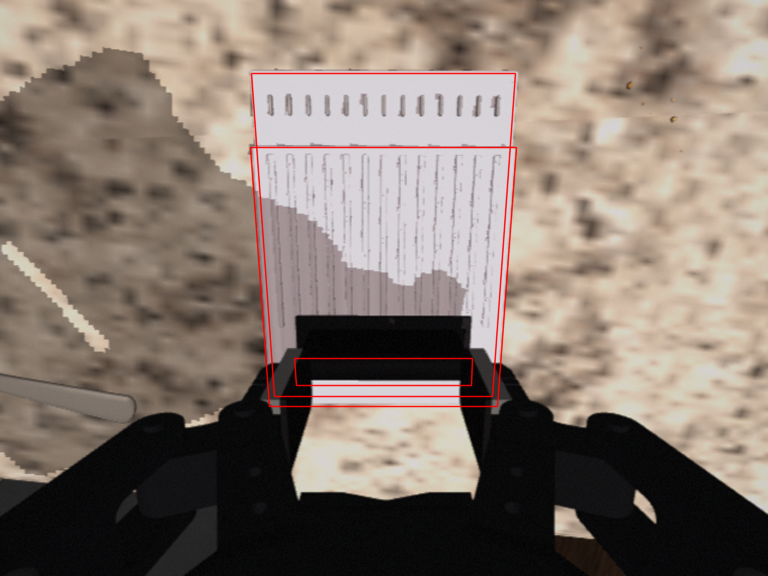

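```bash
python3 - <<'E'
from w import *
C=cal("wrist")
im=cv2.imread("pics/w3.png")
a=cv2.resize(im[300:520,220:540],None,fx=2.5,fy=2.5,interpolation=cv2.INTER_CUBIC)
a=np.clip(a.astype(float)*2.5,0,255).astype(np.uint8)
cv2.imwrite("pics/w3z.png",a)
for x in(-.04,-.03):
  for z in (.009,.039): print(x,z,((proj(C,T(.4055,-.215,0,.122,[(x,.03,z),(x,-.03,z)]))*1.2-(220,300))*2.5).round(0).tolist())
E
```

```text
-0.04 0.009 [[225.0, 128.0], [594.0, 129.0]]
-0.04 0.039 [[190.0, 214.0], [628.0, 215.0]]
-0.03 0.009 [[222.0, 70.0], [597.0, 71.0]]
-0.03 0.039 [[186.0, 147.0], [632.0, 148.0]]
```

View pics/w3z.png

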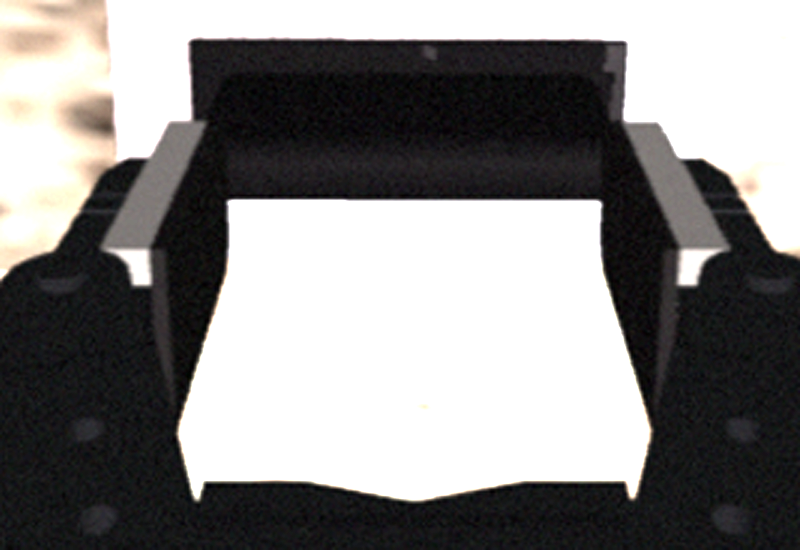

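Request:
play_rows([
  [0,0,0],
  [0,0,0],
  [0,0,0],
], roll=[0,0,0], grip=4.0, squeeze=25)

```text
t: 4.63
tool_pos: [0.371, -0.219, 0.0103]
tcp_rot: [0.706, 0.043, -0.706, 0.044]
contact_force: [0.6, 0.4, 5.2]
gripper_width: 0.04
```

```bash
python3 - <<'E'
from w import *
s,R=st()
im=vision.capture("wrist");a=crop(im,(150,200,490,440),2.3);a=np.clip(a.astype(float)*2,0,255).astype(np.uint8);cv2.imwrite("pics/w4.png",a)
im=vision.capture("side");cv2.imwrite("pics/s4.png",crop(im,(220,220,350,320),6))
E
```

```text
t 4.63 pos [ 0.371  -0.219   0.0103] yangle -82.93 xax [ 0. -0. -1.] F [0.6 0.4 5.2] M [0.12 0.06 0.02] w 0.04
```

View pics/w4.png

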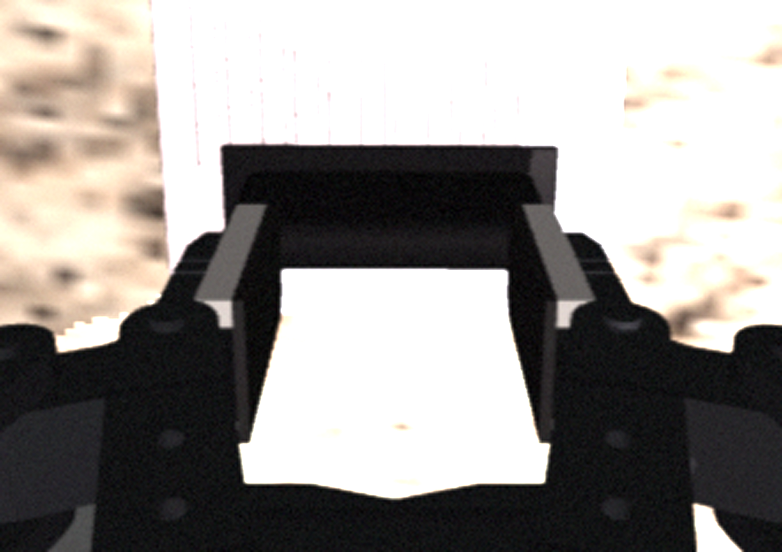

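View pics/s4.png

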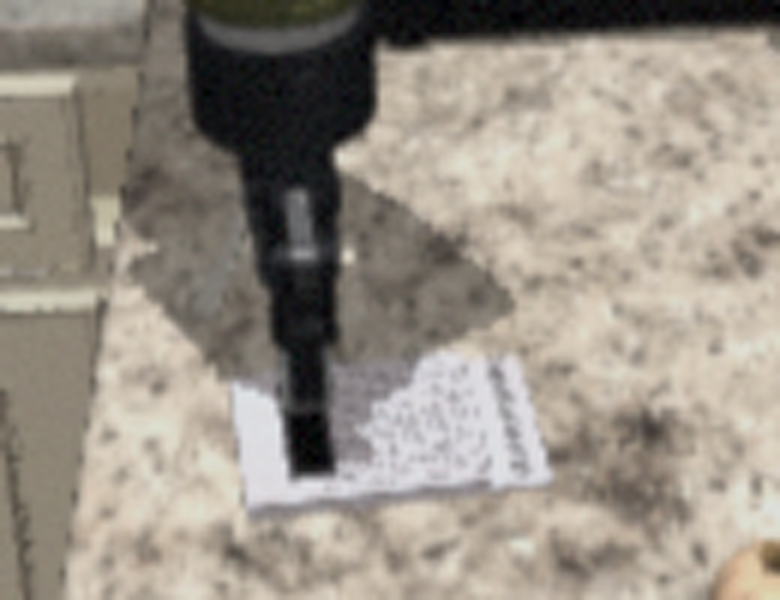

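```bash
python3 - <<'E'
from w import *
s,R=st();C=cal("side");p=s["tool_pos"]
a=cv2.imread("pics/s4.png")
def pt(q,col):
    u=((proj(C,q)[0]-(220,220))*6).astype(int);cv2.circle(a,tuple(int(v) for v in u),4,col,-1);return u
for z in (.0103,.04): 
  for y in (-.02,.02): print(z,y,pt(p+R@np.array([0,y,0])+[0,0,z-p[2]],(0,0,255) if z<.02 else (0,255,0)))
draw(a,C,PLATE,(.405,-.215,0,.123),(255,0,0),6,(220,220))
draw(a,C,[rect(-.04,-.03,-.03,.03,.009)],(.405,-.215,0,.123),(255,0,255),6,(220,220))
cv2.imwrite("pics/s4o.png",a)
W=cal("wrist");
for dx in (0,-.01,-.02,-.03,-.04,-.05):print(dx,[ (proj(W,p+R@np.array([dx,-.02,z]))[0]).round(0).tolist() for z in(-.011,.011)])
E
```

```text
t 4.73 pos [ 0.371  -0.219   0.0103] yangle -82.93 xax [ 0. -0. -1.] F [0.4 1.4 5.7] M [0.13 0.1  0.  ] w 0.0399
0.0103 -0.02 [296 401]
0.0103 0.02 [305 454]
0.04 -0.02 [293 344]
0.04 0.02 [302 397]
0 [[277.0, 262.0], [278.0, 305.0]]
-0.01 [[274.0, 269.0], [276.0, 314.0]]
-0.02 [[272.0, 277.0], [273.0, 324.0]]
-0.03 [[268.0, 286.0], [270.0, 336.0]]
-0.04 [[265.0, 296.0], [267.0, 349.0]]
-0.05 [[261.0, 308.0], [263.0, 364.0]]
```

View pics/s4o.png

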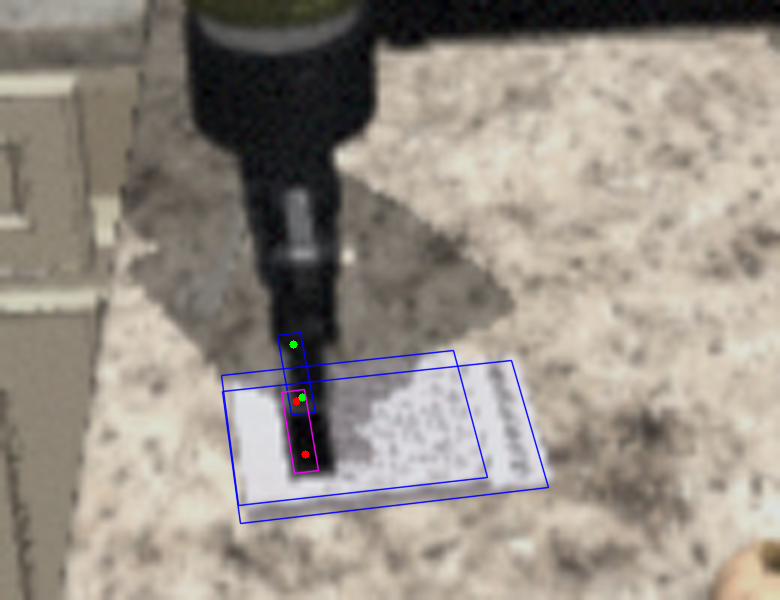

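```bash
python3 - <<'E'
from w import *
C=cal("side");a=crop(cv2.imread("pics/side0.png")[:,:,::-1],(70,160,160,320),3.7)
a=np.clip(a.astype(float)*1.8,0,255).astype(np.uint8)
p=np.array([.123,-.51,.204]);y=np.array([.2345,-.972,0])
for dz in (0,.013,.03,.045):
  for yy in (-.0425,.0425):
    u=((proj(C,p+y*yy+[0,0,dz])[0]-(70,160))*3.7).astype(int);cv2.circle(a,tuple(int(v) for v in u),3,(0,0,255) if dz==0 else (0,255,0) if dz==.013 else (255,0,0),-1)
b=cv2.imread("pics/w2.png")[200:420,150:490];b=cv2.resize(b,None,fx=1.3,fy=1.3);b=np.clip(b.astype(float)*2.5,0,255).astype(np.uint8)
o=np.zeros((592,790,3),np.uint8);o[:a.shape[0],:a.shape[1]]=a[:592];o[:b.shape[0],340:340+b.shape[1]]=b
cv2.imwrite("pics/s0z.png",o)
E
```

```text
(no output)
```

View pics/s0z.png

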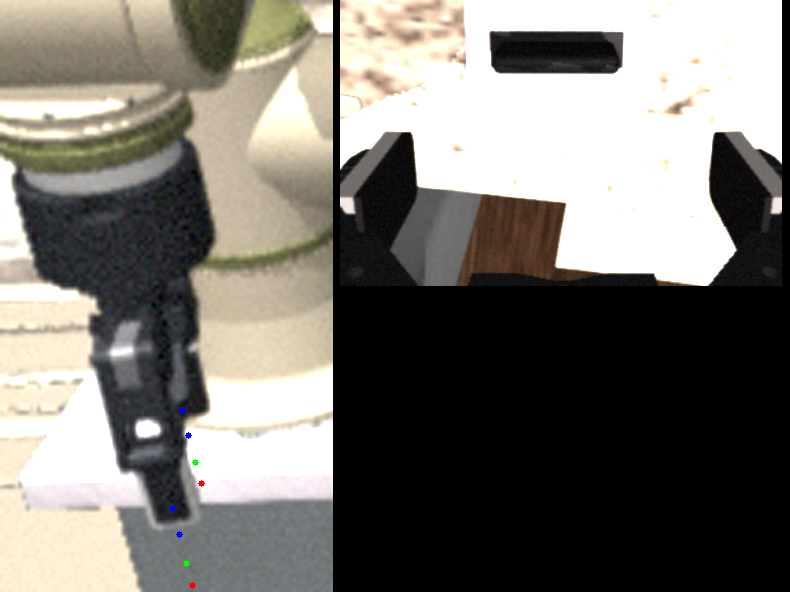

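Request:
play_rows([
  [-0.5,0,0],
  [0,0,0],
  [0,0,0],
  [0,0,0],
  [0,0,0],
  [1.0,0,0],
  [1.0,0,0],
  [0,0,0],
], roll=[0,0,0,0,0,0,0,0], grip=8.54)

```text
t: 5.4
tool_pos: [0.3701, -0.2182, -0.0062]
tcp_rot: [-0.705, -0.044, 0.706, -0.043]
contact_force: [0.4, 0.1, 0.3]
gripper_width: 0.0852
```

```bash
python3 - <<'E'
from w import *
s,R=st()
im=vision.capture("wrist");a=crop(im,(150,200,490,440),2.3);a=np.clip(a.astype(float)*2,0,255).astype(np.uint8);cv2.imwrite("pics/w5.png",a)
im=vision.capture("side");cv2.imwrite("pics/s5.png",np.clip(crop(im,(220,220,350,320),6).astype(float)*1.5,0,255))
E
```

```text
t 5.4 pos [ 0.3701 -0.2182 -0.0062] yangle -82.94 xax [-0.002  0.002 -1.   ] F [0.4 0.1 0.3] M [ 0.03 -0.01  0.  ] w 0.0852[ WARN:0@5.170] global loadsave.cpp:1063 imwrite_ Unsupported depth image for selected encoder is fallbacked to CV_8U.
```

View pics/w5.png

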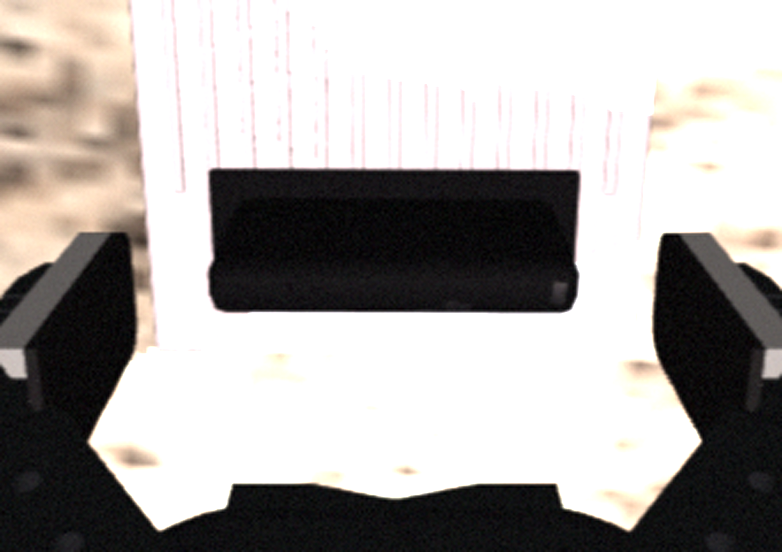

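View pics/s5.png

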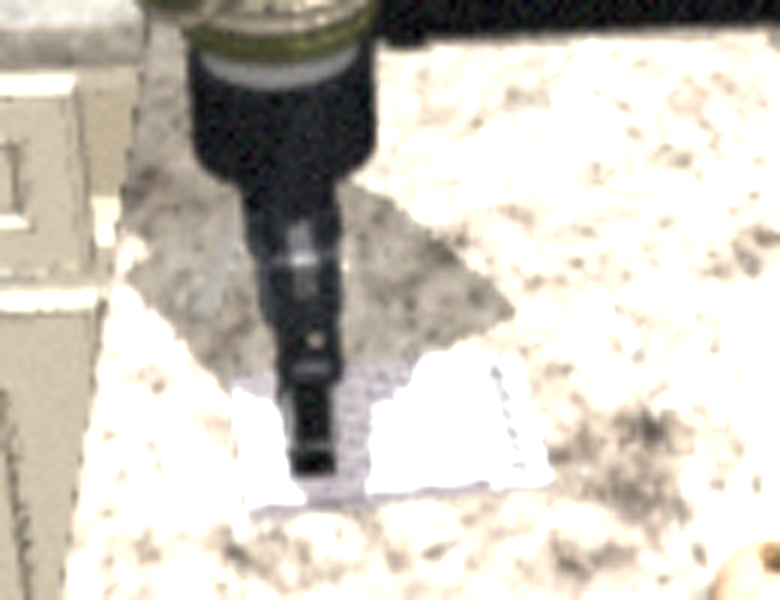

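Request:
play_rows([
  [0.8,0.05,-0.1],
  [0.6,0,0],
  [0,0,0],
], roll=[0,0,0])

```text
t: 5.75
tool_pos: [0.3715, -0.2189, -0.0199]
tcp_rot: [-0.705, -0.044, 0.706, -0.043]
contact_force: [0.0, -0.3, 0.4]
gripper_width: 0.0855
```

Request:
play_rows([
  [0,0,0],
  [0,0,0],
  [0,0,0],
  [0,0,0],
  [0,0,0],
], roll=[0,0,0,0,0], grip=5.5, squeeze=25)

```text
t: 6.17
tool_pos: [0.372, -0.2193, -0.0187]
tcp_rot: [0.706, 0.044, -0.706, 0.044]
contact_force: [-1.0, 0.8, 3.8]
gripper_width: 0.0594
```

```bash
python3 - <<'E'
from w import *
s,R=st()
im=vision.capture("wrist");a=crop(im,(150,200,490,440),2.3);a=np.clip(a.astype(float)*2,0,255).astype(np.uint8);cv2.imwrite("pics/w6.png",a)
E
```

```text
t 6.17 pos [ 0.372  -0.2193 -0.0187] yangle -82.93 xax [ 0. -0. -1.] F [-1.   0.8  3.8] M [0.25 0.15 0.06] w 0.0594
```

View pics/w6.png

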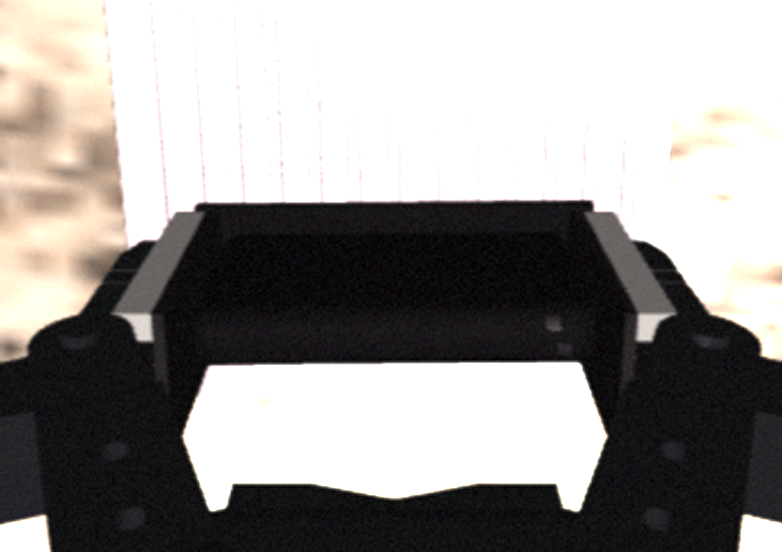

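Request:
play_rows([
  [-0.3,0,0],
  [-0.4,0,0],
  [-0.4,0,0],
  [0,0,0],
  [0,0,0],
], roll=[0,0,0,0,0])

```text
t: 6.63
tool_pos: [0.372, -0.2194, -0.0077]
tcp_rot: [0.706, 0.043, -0.706, 0.044]
contact_force: [0.0, 0.4, -2.5]
gripper_width: 0.0594
```

```bash
cat >> w.py <<'E'
def look(name,z0,pitches,draws=()):
    C=cal("wrist");s,R=st();im=vision.capture("wrist");cv2.imwrite(f"pics/{name}.png",im[:,:,::-1])
    yaw=np.arctan2(R[1,1],R[0,1])+np.pi/2
    a=crop(im,(0,0,640,480),1.2);p=s["tool_pos"]
    for th,col in zip(pitches,[(0,0,255),(0,200,0),(255,0,0)]):
        # pivot: grasp axis at plate (-.035,0,.031)
        off=T(0,0,0,yaw,(-.035,0,.031),np.radians(th))[0]
        o=np.array([p[0],p[1],p[2]+z0+.031])-off
        draw(a,C,PLATE[:2]+[rect(.0639,.065,-.048,.048,.0063)],(o[0],o[1],o[2],yaw),col,1.2,(0,0),np.radians(th))
    cv2.imwrite(f"pics/{name}o.png",a);return s,R,im,C
E
python3 - <<'E'
from w import *
s,R,im,C=look("w7",.0187,(0,6))
E
```

```text
t 6.63 pos [ 0.372  -0.2194 -0.0077] yangle -82.93 xax [ 0. -0. -1.] F [ 0.   0.4 -2.5] M [-0.04  0.06  0.05] w 0.0594
```

View pics/w7o.png

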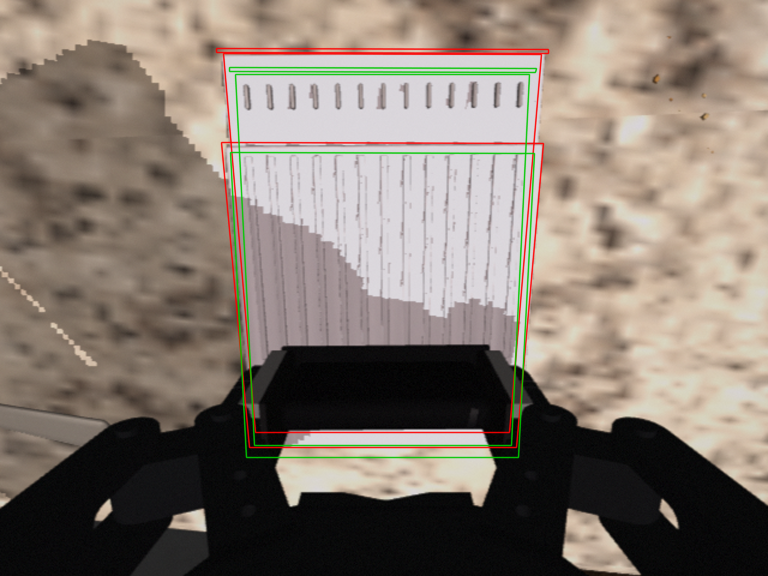

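Request:
play_rows([
  [-1.0,0,0],
  [-2.0,0,0],
  [-2.5,0,0],
  [-2.0,-0.5,0],
  [-1.5,-1.2,-0.1],
  [0,-2.0,-0.3],
  [0,-2.7,-0.4],
  [0,-2.7,-0.4],
], roll=[1.4,1.4,1.4,1.4,0,0,0,0], squeeze=40)

```text
t: 7.35
tool_pos: [0.3813, -0.1272, 0.0822]
tcp_rot: [0.707, 0.009, -0.707, 0.009]
contact_force: [0.5, 0.1, -2.2]
gripper_width: 0.0591
```

Request:
play_rows([
  [0,-2.7,-0.3],
  [0,-2.7,-0.3],
  [0,-2.7,-0.3],
  [0,-2.7,-0.3],
  [0,-2.7,-0.3],
  [0,-2.7,-0.3],
  [0,-2.7,-0.3],
  [0,-2.7,-0.3],
], roll=[0,0,0,0,0,0,0,0])

```text
t: 8.02
tool_pos: [0.3996, 0.0899, 0.082]
tcp_rot: [-0.707, -0.009, 0.707, -0.009]
contact_force: [0.0, -1.0, -2.9]
gripper_width: 0.0595
```

```bash
python3 - <<'E'
from w import *
s,R=st();rel(s,R,(.4115,.2063,.081))
E
```

```text
t 8.02 pos [0.3996 0.0899 0.082 ] yangle -88.54 xax [-0.  0. -1.] F [ 0.  -1.  -2.9] M [-0.02  0.01 -0.02] w 0.0595
tool-axes delta cm to [0.4115 0.2063 0.081 ] : [  0.1  -11.6   -1.48]
```

Request:
play_rows([
  [0,-2.5,-0.4],
  [0,-2.4,-0.4],
  [0,-2.0,-0.3],
  [0,-1.4,-0.1],
  [0,-0.7,0],
  [0,0,0],
  [0,0,0],
  [0,0,0],
], roll=[0,0,0,0,0,0,0,0])

```text
t: 8.68
tool_pos: [0.4095, 0.1781, 0.082]
tcp_rot: [-0.707, -0.009, 0.707, -0.009]
contact_force: [-1.0, -0.5, -2.0]
gripper_width: 0.0591
```

```bash
python3 - <<'E'
from w import *
s,R,im,C=look("w8",.0187,(0,))
a=cv2.imread("pics/w8o.png");draw(a,C,SL,(.5145,.209,0,np.radians(1.5)),(255,0,0),1.2,(0,0));cv2.imwrite("pics/w8o.png",a)
for n in ["pocket","guard_lip","slicer","plate_edge"]:
    r=finder.spot_point("wrist",n);print(n,[(np.round(q["point"],4).tolist(),round(q["confidence"],2)) for q in r[:2]])
rel(s,R,(.4115,.2063,.081))
E
```

```text
t 8.68 pos [0.4095 0.1781 0.082 ] yangle -88.57 xax [-0. -0. -1.] F [-1.  -0.5 -2. ] M [0.03 0.06 0.02] w 0.0591
pocket []
guard_lip [([0.5258, 0.2161, 0.0454], 0.79)]
slicer []
plate_edge [([0.5103, 0.1827, 0.1035], 0.79)]
tool-axes delta cm to [0.4115 0.2063 0.081 ] : [ 0.1  -2.82 -0.27]
```

View pics/w8o.png

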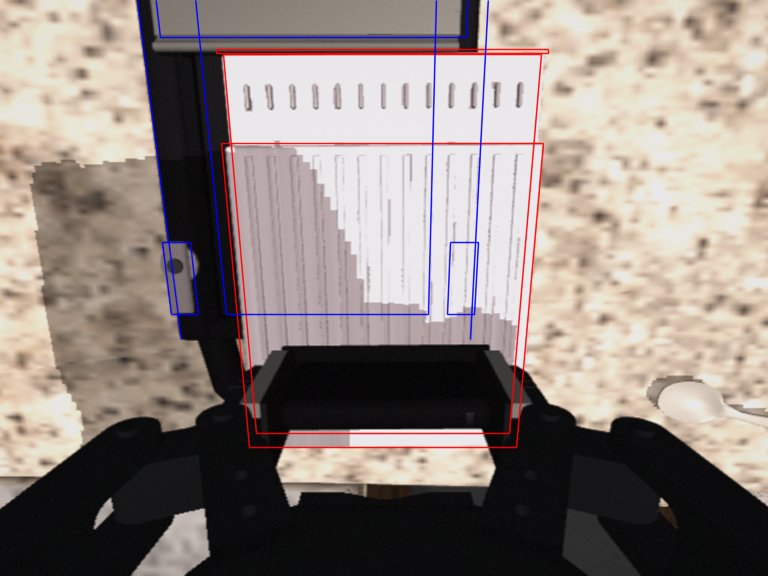

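Request:
play_rows([
  [0,-0.8,-0.1],
  [0,-1.2,-0.2],
  [0,-0.8,0],
  [0,0,0],
  [0,0,0],
  [0,0,0],
], roll=[0,0,0,0,0,0])

```text
t: 9.43
tool_pos: [0.4117, 0.2068, 0.082]
tcp_rot: [-0.707, -0.009, 0.707, -0.009]
contact_force: [-0.5, -0.1, -2.5]
gripper_width: 0.059
```

```bash
python3 - <<'E'
from w import *
s,R,im,C=look("w9",.0187,(0,))
SL2=SL+[[(.0055,-.062,.049),(.0055,.062,.049)],[(-.122,.0705,.045),(-.122,-.0705,.045)]]
a=cv2.imread("pics/w9o.png");draw(a,C,SL2,(.5145,.209,0,np.radians(1.5)),(255,0,0),1.2,(0,0));cv2.imwrite("pics/w9o.png",a)
im=vision.capture("side");b=crop(im,(255,150,375,250),6);draw(b,cal("side"),SL2,(.5145,.209,0,np.radians(1.5)),(255,0,0),6,(255,150));cv2.imwrite("pics/s9.png",b)
rel(s,R,(.4115,.2063,.081))
E
```

```text
t 9.43 pos [0.4117 0.2068 0.082 ] yangle -88.51 xax [-0. -0. -1.] F [-0.5 -0.1 -2.5] M [-0.03  0.08  0.05] w 0.059
tool-axes delta cm to [0.4115 0.2063 0.081 ] : [0.1  0.05 0.03]
```

View pics/w9o.png

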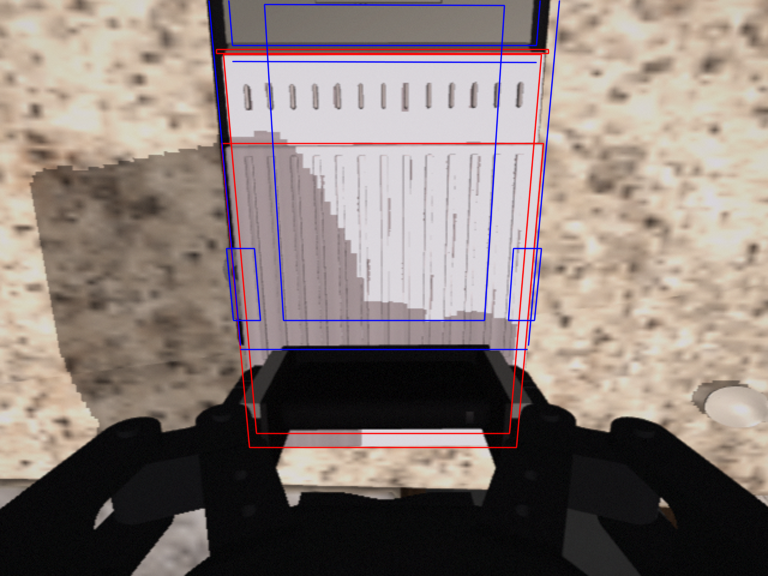

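View pics/s9.png

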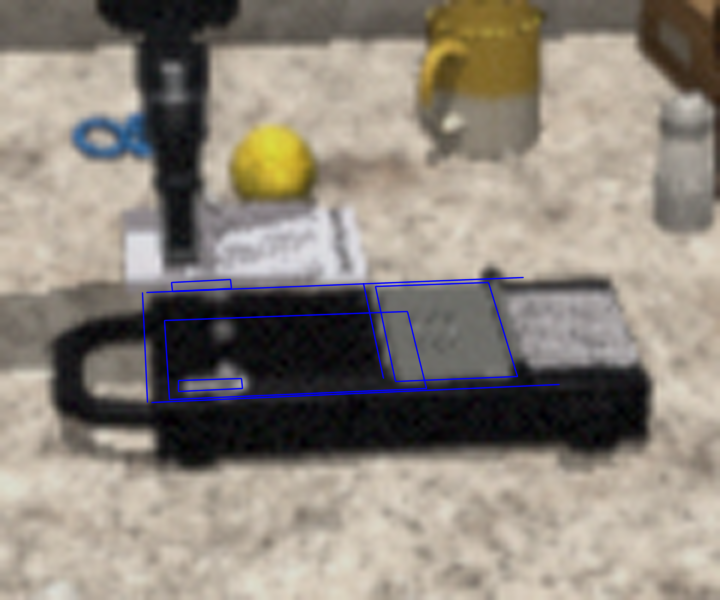

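```bash
python3 - <<'E'
from w import *
SL2=SL[1:]+[[(.0055,-.062,.049),(.0055,.062,.049)],[(-.122,.0705,.045),(-.122,-.0705,.045)]]
import json
for n,pos in (("w9",None),):
    im=cv2.imread(f"pics/{n}.png");C=cal("wrist")
    S=4
    def z(box):
        a=crop(im[:,:,::-1],box,S);a=np.clip(a.astype(float)*1.6,0,255).astype(np.uint8)
        for y,yaw,col in((.209,1.5,(255,0,0)),(.2105,1.8,(0,200,0))): draw(a,C,SL2,(.5145,y,0,np.radians(yaw)),col,S,box[:2])
        return a
    o=np.hstack([z((165,0,255,140)),z((400,0,490,140))]);cv2.imwrite("pics/w9z.png",o);print(o.shape)
E
```

```text
(560, 720, 3)
```

View pics/w9z.png

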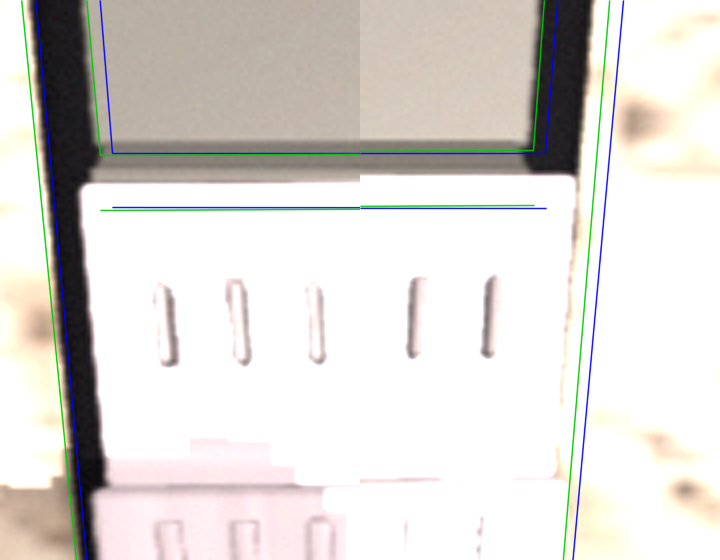

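Request:
play_rows([
  [0.6,-0.14,0],
  [1.2,0,0],
  [1.4,0,0],
  [1.2,0,0],
  [0.6,0,0],
  [0,0,0],
  [0,0,0],
], roll=[-0.2,0,0,0,0,0,0])

```text
t: 10.12
tool_pos: [0.412, 0.2082, 0.0322]
tcp_rot: [-0.707, -0.01, 0.707, -0.01]
contact_force: [0.8, 0.1, -1.4]
gripper_width: 0.059
```

```bash
python3 - <<'E'
from w import *
s,R,im,C=look("w10",.0187,(0,))
SL2=SL+[[(.0055,-.062,.049),(.0055,.062,.049)]]
a=cv2.imread("pics/w10o.png");draw(a,C,SL2,(.5145,.2105,0,np.radians(1.7)),(255,0,0),1.2,(0,0));cv2.imwrite("pics/w10o.png",a)
E
```

```text
t 10.12 pos [0.412  0.2082 0.0322] yangle -88.34 xax [-0. -0. -1.] F [ 0.8  0.1 -1.4] M [0.03 0.07 0.08] w 0.059
```

View pics/w10o.png

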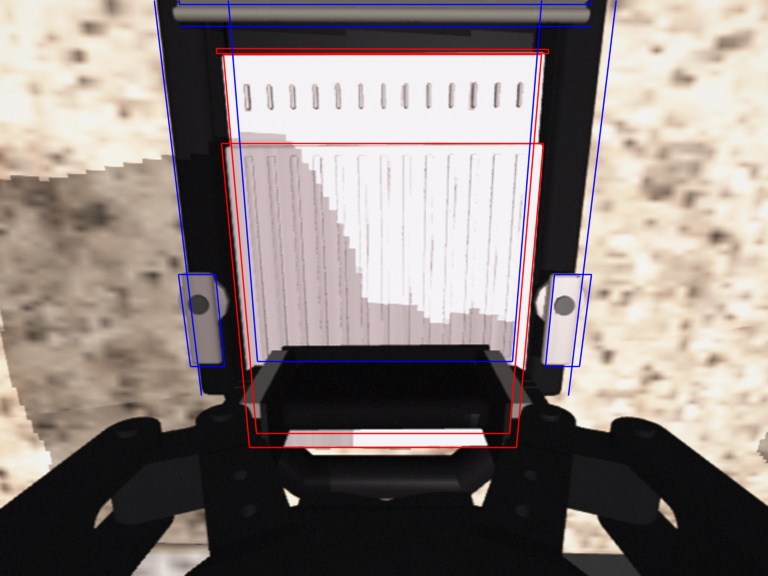

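Request:
play_rows([
  [0.3,-0.1,0],
  [0.4,0,0],
  [0.1,0,0],
  [0,0,0],
], roll=[0,0,0,0])

```text
t: 10.5
tool_pos: [0.4117, 0.2093, 0.0239]
tcp_rot: [-0.707, -0.01, 0.707, -0.01]
contact_force: [-0.4, 0.5, -1.5]
gripper_width: 0.0589
```

Request:
play_rows([
  [0.1,0,0],
  [0,0,0],
], roll=[0,0])

```text
t: 10.67
tool_pos: [0.4119, 0.2093, 0.0235]
tcp_rot: [0.707, 0.01, -0.707, 0.01]
contact_force: [-2.4, -0.5, 2.9]
gripper_width: 0.0592
```

Request:
play_rows([
  [0,0,0],
  [0,0,0],
  [0,0,0],
  [0,0,0],
], roll=[0,0,0,0], grip=6.7)

```text
t: 11.0
tool_pos: [0.412, 0.2093, 0.0232]
tcp_rot: [0.707, 0.01, -0.707, 0.01]
contact_force: [0.8, 0.2, 0.6]
gripper_width: 0.0668
```

```bash
python3 - <<'E'
from w import *
s,R,im,C=look("w11",.0187,(0,4.3))
im=vision.capture("side");cv2.imwrite("pics/s11.png",crop(im,(255,150,375,250),6))
E
```

```text
t 11.0 pos [0.412  0.2093 0.0232] yangle -88.33 xax [ 0.  0. -1.] F [0.8 0.2 0.6] M [0.01 0.01 0.04] w 0.0668
```

View pics/w11o.png

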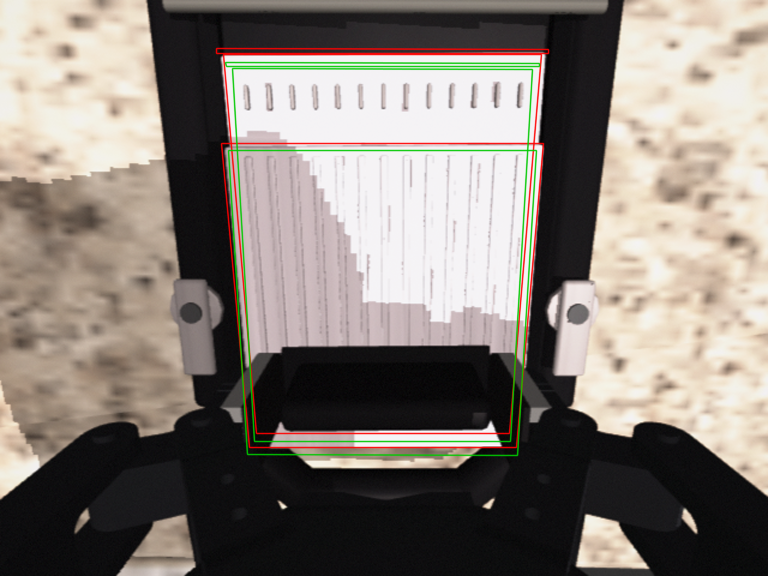

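View pics/s11.png

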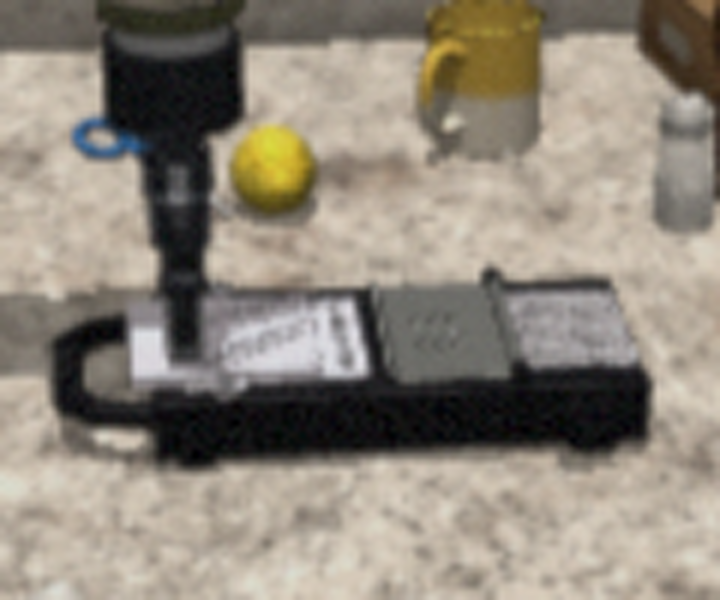

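```bash
python3 - <<'E'
from w import *
C=cal("wrist");s,R=st()
print(unproj(C,[(384/1.2,13/1.2)],.049),unproj(C,[(384/1.2,52/1.2)],.0485))
im=cv2.imread("pics/w11.png")
print(im[0:60,320].mean(1).astype(int))
E
```

```text
t 11.1 pos [0.4119 0.2093 0.0231] yangle -88.33 xax [ 0.  0. -1.] F [0.4 0.2 0.7] M [-0.06  0.03  0.03] w 0.067
[[0.52090856 0.2120736  0.049     ]] [[0.51106863 0.21178507 0.0485    ]]
[127 133 138 133 129 121 114  99  87  73  51  32  28  28  29  30  29  29
  30  31  43  45  44  46  46  46  45  46  46  46  46  47  46  50  45  46
  49  48  47  49  48  49  48  49  95 229 242 243 243 242 243 243 243 243
 243 243 243 243 243 243]
```

Request:
play_rows([
  [0,0,0],
  [0,0,0],
  [0,0,0],
  [-0.05,0,-0.1],
  [0,0,-0.3],
  [0,0,-0.3],
  [0,0,-0.05],
  [0,0,0],
], roll=[0,0,0,0,0,0,0,0], grip=5.5, squeeze=25)

```text
t: 11.77
tool_pos: [0.4195, 0.2095, 0.0234]
tcp_rot: [-0.707, -0.01, 0.707, -0.01]
contact_force: [0.4, 0.5, -1.4]
gripper_width: 0.0594
```

Request:
play_rows([
  [0,0,0],
  [0,0,0],
  [0,0,0],
  [0,0,0],
], roll=[0,0,0,0], grip=6.7)

```text
t: 12.1
tool_pos: [0.4194, 0.2095, 0.0237]
tcp_rot: [0.707, 0.01, -0.707, 0.01]
contact_force: [-0.2, -0.4, -0.4]
gripper_width: 0.0672
```

```bash
python3 - <<'E'
from w import *
s,R,im,C=look("w12",.0187,(0,4.3))
E
```

```text
t 12.1 pos [0.4194 0.2095 0.0237] yangle -88.33 xax [ 0.  0. -1.] F [-0.2 -0.4 -0.4] M [-0.01  0.    0.01] w 0.0672
```

View pics/w12o.png

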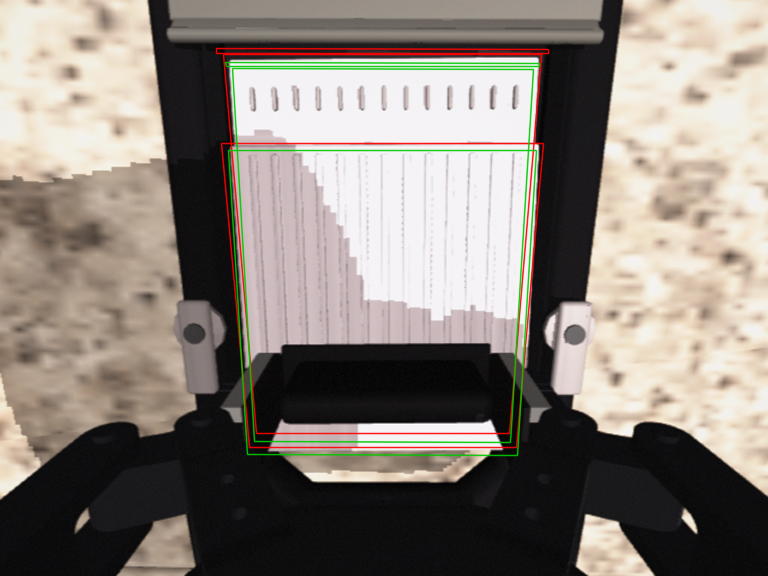

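Request:
play_rows([
  [0,0,0],
  [0,0,0],
  [0,0,0],
  [0,0,-0.15],
  [0,0,-0.15],
  [0,0,0],
], roll=[0,0,0,0,0,0], grip=5.5, squeeze=40)

```text
t: 12.65
tool_pos: [0.4225, 0.2096, 0.0237]
tcp_rot: [-0.707, -0.01, 0.707, -0.01]
contact_force: [-1.9, -0.1, 3.3]
gripper_width: 0.0594
```

```bash
python3 - <<'E'
from w import *
s,R,im,C=look("w13",.0187,(0,4.3))
im=vision.capture("side");cv2.imwrite("pics/s13.png",crop(im,(270,185,360,245),8))
E
```

```text
t 12.65 pos [0.4225 0.2096 0.0237] yangle -88.33 xax [-0.  0. -1.] F [-1.9 -0.1  3.3] M [-0.05  0.19 -0.05] w 0.0594
```

View pics/w13o.png

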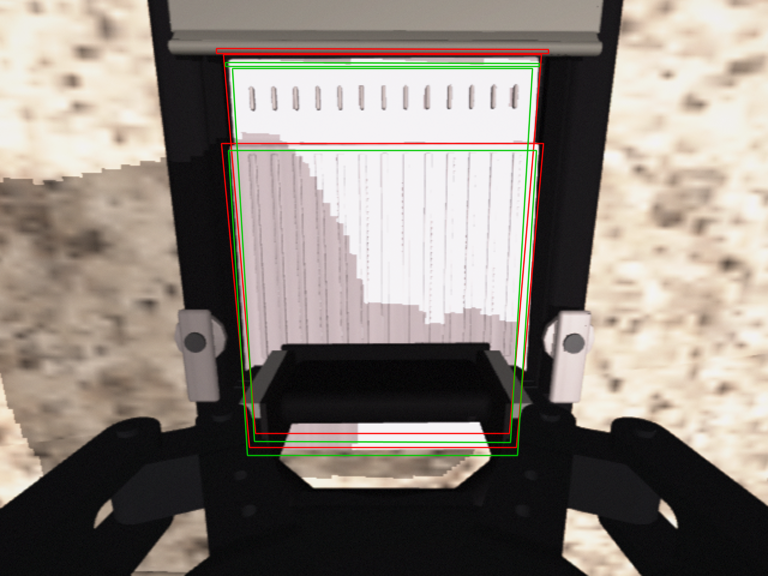

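View pics/s13.png

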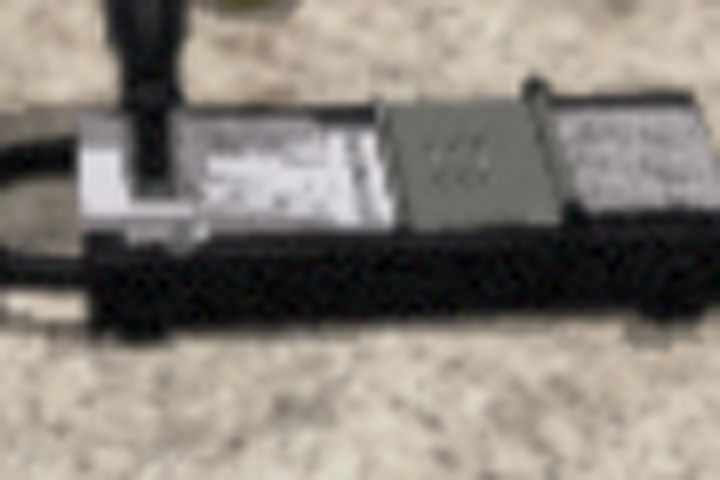

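Request:
play_rows([
  [0,0,-0.15],
  [0,0,-0.2],
  [0,0,-0.25],
  [0,0,0],
], roll=[0,0,0,0])

```text
t: 13.08
tool_pos: [0.4291, 0.2097, 0.0235]
tcp_rot: [0.707, 0.01, -0.707, 0.01]
contact_force: [1.4, 0.6, -0.6]
gripper_width: 0.0591
```

```bash
python3 - <<'E'
from w import *
s,R,im,C=look("w14",.0187,(0,4.3))
im=vision.capture("side");cv2.imwrite("pics/s14.png",crop(im,(270,185,360,245),8))
E
```

```text
t 13.08 pos [0.4291 0.2097 0.0235] yangle -88.34 xax [ 0.001  0.    -1.   ] F [ 1.4  0.6 -0.6] M [-0.   -0.22 -0.05] w 0.0591
```

View pics/w14.png

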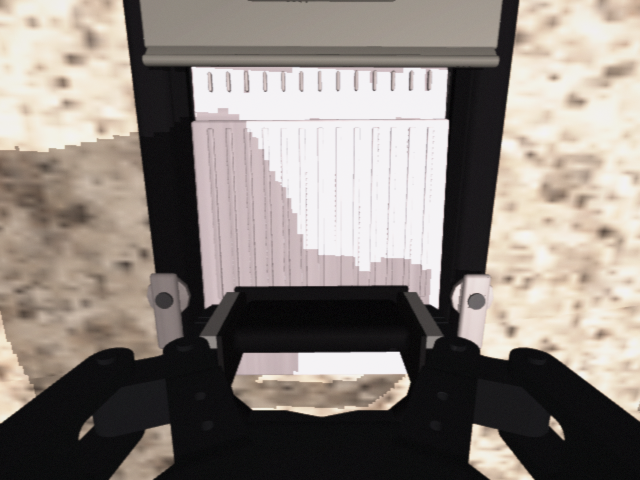

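View pics/s14.png

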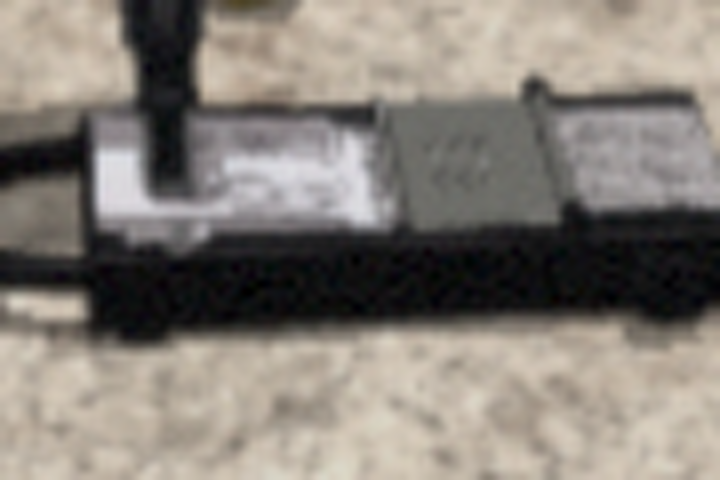

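Request:
play_rows([
  [0.03,0,-0.2],
  [0,0,-0.25],
  [0,0,-0.25],
  [0,0,-0.2],
  [0,0,-0.15],
  [0,0,0],
], roll=[0,0,0,0,0,0])

```text
t: 13.68
tool_pos: [0.4394, 0.2101, 0.0234]
tcp_rot: [0.707, 0.01, -0.707, 0.01]
contact_force: [0.5, -0.2, -0.2]
gripper_width: 0.0593
```

```bash
python3 - <<'E'
from w import *
s,R,im,C=look("w15",.0187,(0,4.3))
im=vision.capture("side");cv2.imwrite("pics/s15.png",crop(im,(270,185,360,245),8))
E
```

```text
t 13.68 pos [0.4394 0.2101 0.0234] yangle -88.34 xax [ 0.001  0.    -1.   ] F [ 0.5 -0.2 -0.2] M [-0.03 -0.25  0.01] w 0.0593
```

View pics/w15.png

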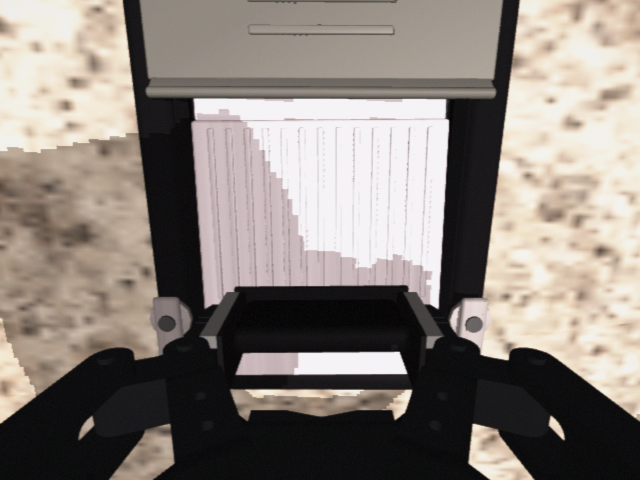

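View pics/s15.png

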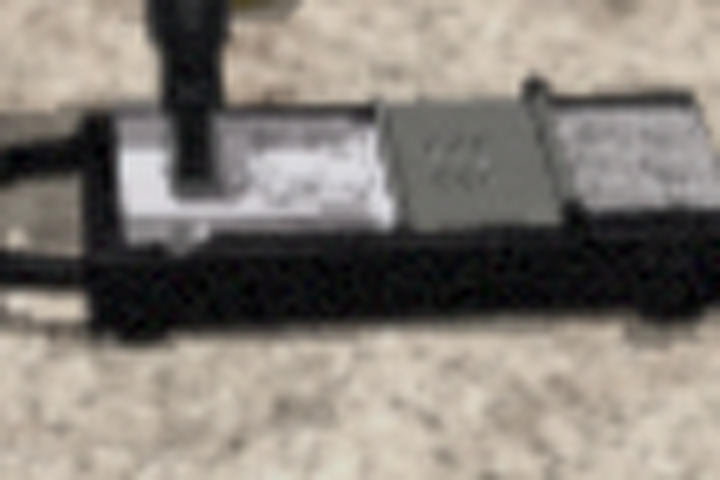

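Request:
play_rows([
  [0.1,0,0],
  [0.15,0,0],
  [0.15,0,0],
  [0.1,0,0],
  [0,0,0],
], roll=[0,0,0,0,0])

```text
t: 14.2
tool_pos: [0.4381, 0.2101, 0.0186]
tcp_rot: [-0.707, -0.01, 0.708, -0.01]
contact_force: [-7.5, -1.6, 11.4]
gripper_width: 0.059
```

```bash
python3 - <<'E'
from w import *
s,R,im,C=look("w16",.0195,(0,))
im=vision.capture("side");cv2.imwrite("pics/s16.png",crop(im,(270,185,360,245),8))
E
```

```text
t 14.2 pos [0.4381 0.2101 0.0186] yangle -88.32 xax [-0.001 -0.    -1.   ] F [-7.5 -1.6 11.4] M [-0.25  0.63 -0.03] w 0.059
```

View pics/w16o.png

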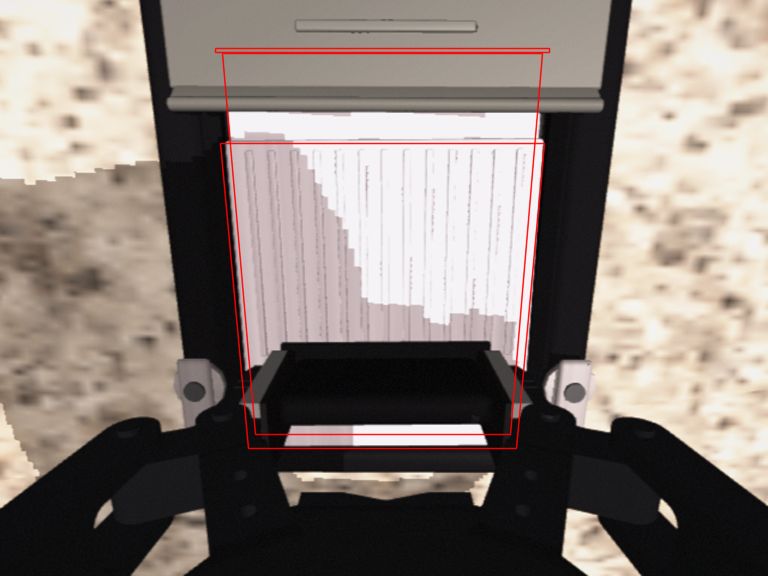

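View pics/s16.png

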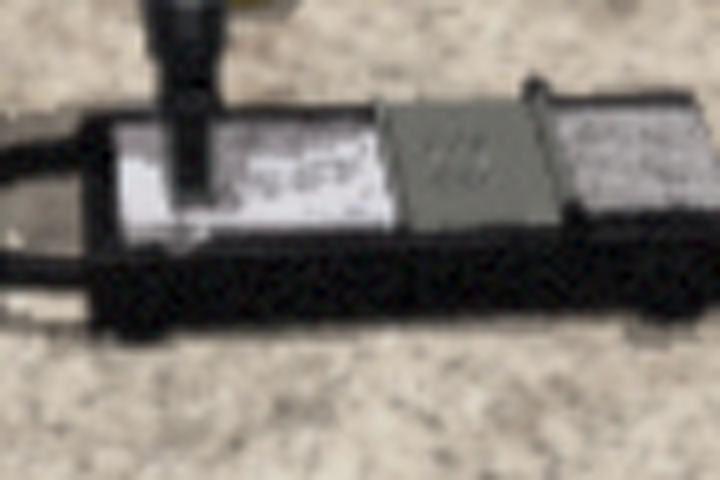

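Request:
play_rows([
  [0.05,0,0.05],
  [0.1,0,0.05],
  [0.1,0,0],
  [0.05,0,0],
  [0,0,0],
], roll=[0,0,0,0,0])

```text
t: 14.72
tool_pos: [0.4375, 0.2101, 0.0162]
tcp_rot: [-0.707, -0.01, 0.707, -0.01]
contact_force: [-9.1, -2.8, 15.0]
gripper_width: 0.0592
```

```bash
python3 - <<'E'
from w import *
s,R,im,C=look("w17",.0195,(0,))
im=vision.capture("side");cv2.imwrite("pics/s17.png",crop(im,(270,185,360,245),8))
E
```

```text
t 14.72 pos [0.4375 0.2101 0.0162] yangle -88.32 xax [-0. -0. -1.] F [-9.1 -2.8 15. ] M [-0.25  0.76  0.05] w 0.0592
```

View pics/w17o.png

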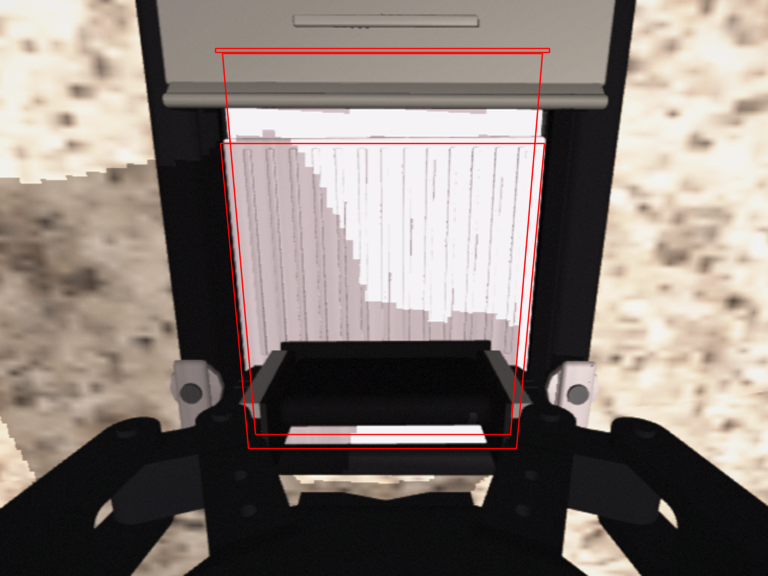

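View pics/s17.png

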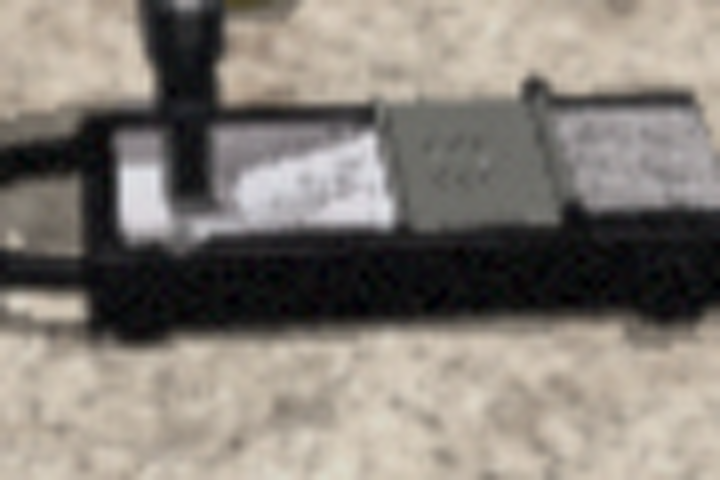

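```bash
python3 - <<'E'
from w import *
s,R=st();C=cal("wrist")
b=cv2.imread("pics/w17.png");
a=crop(b[:,:,::-1],(170,60,470,130),2.6);a2=crop(b[:,:,::-1],(170,270,470,400),2.6);a2=np.clip(a2.astype(float)*3,0,255).astype(np.uint8)
cv2.imwrite("pics/w17z.png",np.vstack([a,a2]))
for n,px,z in (("lip",(320,107/1.2),.049),("step",(320,139/1.2),.045),("back top",(320,445/1.2),.045),("wall in",(320,450/1.2),.042),("wall out",(320,473/1.2),.042),("bases",(320,286),.046)):
    q=unproj(C,[px],z)[0];print(n,q.round(4),"slicer x if .5150:",((q[0]-.5150)*1000).round(1))
E
```

```text
t 14.82 pos [0.4375 0.2101 0.0162] yangle -88.32 xax [-0. -0. -1.] F [-9.  -2.8 15.8] M [-0.31  0.76 -0.01] w 0.0595
lip [0.5209 0.2121 0.049 ] slicer x if .5150: 5.9
step [0.5126 0.2119 0.045 ] slicer x if .5150: -2.4
back top [0.4092 0.2088 0.045 ] slicer x if .5150: -105.8
wall in [0.405  0.2087 0.042 ] slicer x if .5150: -110.0
wall out [0.3953 0.2084 0.042 ] slicer x if .5150: -119.7
bases [0.4484 0.21   0.046 ] slicer x if .5150: -66.6
```

View pics/w17z.png

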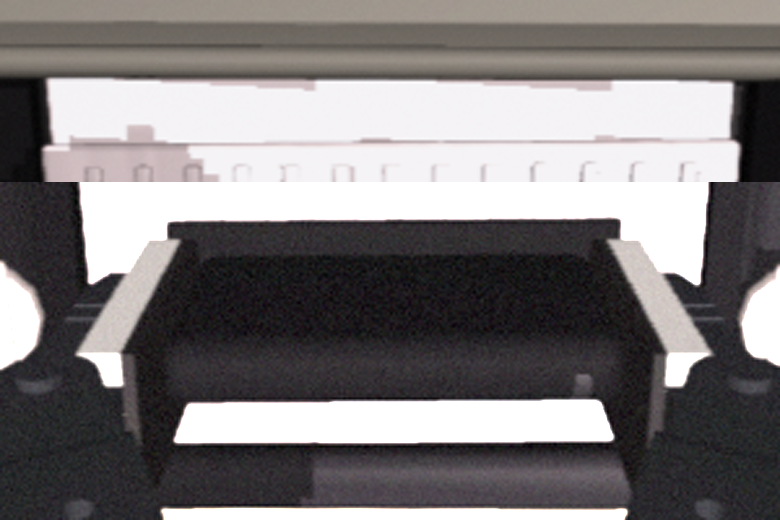

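Request:
play_rows([
  [0.05,0,0.1],
  [0.05,0,0],
  [0.05,0,0],
  [0,0,0],
], roll=[0,0,0,0])

```text
t: 15.15
tool_pos: [0.4376, 0.2101, 0.0162]
tcp_rot: [0.708, 0.01, -0.706, 0.01]
contact_force: [-9.7, -3.8, 29.1]
gripper_width: 0.0591
```

Request:
play_rows([
  [0.05,0,0],
  [0.05,0,0],
  [0,0,0],
], roll=[0,0,0])

```text
t: 15.4
tool_pos: [0.4376, 0.2101, 0.0161]
tcp_rot: [0.708, 0.01, -0.706, 0.01]
contact_force: [-15.0, -6.0, 43.1]
gripper_width: 0.059
```

Request:
play_rows([
  [-0.1,0,0],
  [0,0,0],
  [0,0,0],
], roll=[0,0,0], squeeze=60)

```text
t: 15.65
tool_pos: [0.4376, 0.2101, 0.0163]
tcp_rot: [0.708, 0.01, -0.706, 0.01]
contact_force: [-10.5, -4.3, 29.6]
gripper_width: 0.0591
```

```bash
python3 - <<'E'
from w import *
C=cal("wrist");s,R=st();im=vision.capture("wrist");cv2.imwrite("pics/w18.png",im[:,:,::-1])
for n in ["plate_back","plate_edge","plate","pocket","studs","guard_lip"]:
    r=finder.spot_point("wrist",n);print(n,[(np.round(q["point"],4).tolist(),round(q["confidence"],2)) for q in r[:1]])
SL2=SL+[[(.0055,-.062,.049),(.0055,.062,.049)]]
a=crop(im,(0,0,640,480),1.2)
for pose,col in (((.4737,.2104,.036,np.radians(1.67)),(0,0,255)),):draw(a,C,PLATE,pose,col,1.2,(0,0))
draw(a,C,SL2[1:],(.515,.2107,0,np.radians(1.7)),(255,0,0),1.2,(0,0));cv2.imwrite("pics/w18o.png",a)
im=vision.capture("side");b=crop(im,(270,185,360,245),8);cv2.imwrite("pics/s18.png",b)
im=vision.capture("top");cv2.imwrite("pics/t18.png",im[:,:,::-1])
E
```

```text
t 15.65 pos [0.4376 0.2101 0.0163] yangle -88.31 xax [ 0.002  0.    -1.   ] F [-10.5  -4.3  29.6] M [-0.58  1.09 -0.03] w 0.0591
plate_back [([0.4072, 0.2057, 0.0371], 0.58)]
plate_edge []
plate [([0.4742, 0.2109, 0.0398], 0.86)]
pocket []Traceback (most recent call last):
  File "<stdin>", line 4, in <module>
ValueError: it knows: guard_lip, lemon, plate, plate_back, plate_edge, pocket, pumpkin, slicer, spice, timer
```

```bash
python3 - <<'E'
from w import *
C=cal("wrist");s,R=st();im=vision.capture("wrist");cv2.imwrite("pics/w18.png",im[:,:,::-1])
SL2=SL+[[(.0055,-.062,.049),(.0055,.062,.049)]]
a=crop(im,(0,0,640,480),1.2)
draw(a,C,PLATE[1:2],(.4737,.2107,.036,np.radians(1.67)),(0,0,255),1.2,(0,0))
draw(a,C,PLATE[1:2],(.4737,.2107,.036+.0015,np.radians(1.67)),(0,200,0),1.2,(0,0),np.radians(1.7))
draw(a,C,SL2[1:],(.515,.2107,0,np.radians(1.7)),(255,0,0),1.2,(0,0));cv2.imwrite("pics/w18o.png",a)
im=vision.capture("side");b=crop(im,(270,185,360,245),8);cv2.imwrite("pics/s18.png",b)
im=vision.capture("top");cv2.imwrite("pics/t18.png",im[:,:,::-1])
E
```

```text
t 15.9 pos [0.4376 0.2101 0.0162] yangle -88.31 xax [ 0.002  0.    -1.   ] F [-10.2  -5.4  31.7] M [-0.56  1.16 -0.06] w 0.0592
```

View pics/w18o.png

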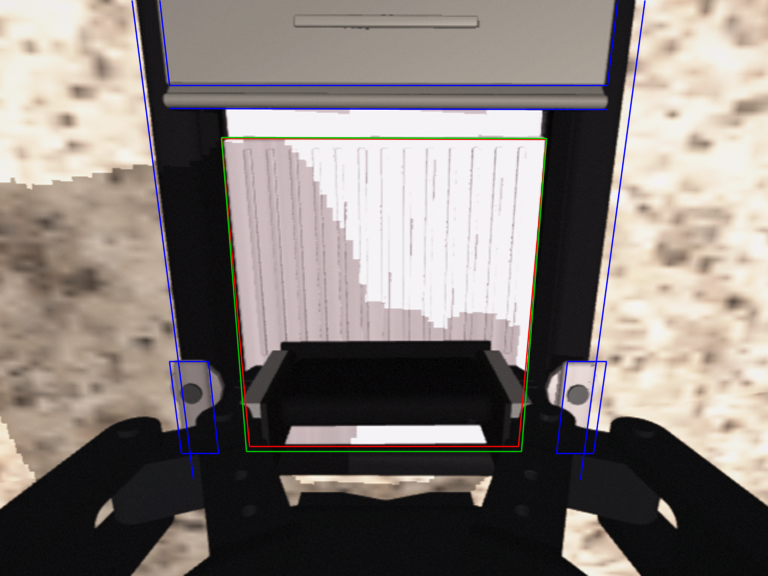

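View pics/s18.png

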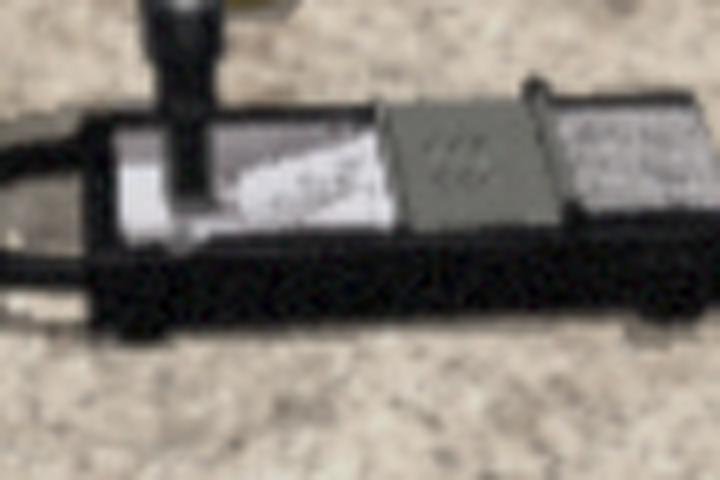

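View pics/t18.png

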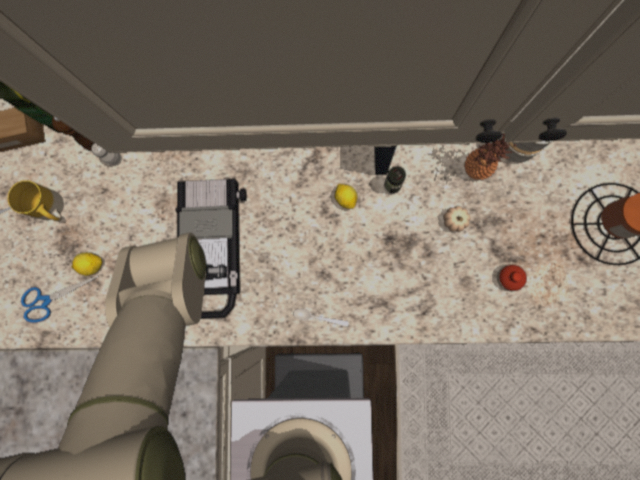

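```bash
python3 - <<'E'
from w import *
from bench import sign_off
st();print(sign_off())
E
```

```text
t 16.05 pos [0.4376 0.2101 0.0163] yangle -88.31 xax [ 0.003  0.    -1.   ] F [-10.4  -3.1  31. ] M [-0.61  1.12 -0.06] w 0.059
the job is handed in; nothing more can be done
None
```

The slicing plate is in the mandoline pocket, and I handed the job in with the arm still holding it pressed flat. It took about 16 s of the 35 s allowed.

**How it went in:**
- I gripped the finger grip by its ends and set the plate on the studs in front of the guard lip.
- I loosened the grip so the nose dropped to the pocket floor. The first release left it level. I moved it 7.5 mm forward and the second release worked.
- With it tilted about 4° nose down, I slid it under the guard and then pressed the back end down.

**Last checks:**
- **Seating:** under increasing push the plate stopped moving, at about the height I expected for fully home. In the wrist picture the edges line up with a flat plate. It sits about 1 mm behind the nominal home position, within the 5 mm play.
- **Holding force:** about 31 N down through a 60 N grip, steady at the end.
- **Guard and bystanders:** the guard shows no movement in any picture taken while the plate went in. The lemon, pumpkin, timer and spice jar are where they were.

**What disagreed or went less well:**
- The fingertips sat about 30 mm farther back than the reported tool point, so my first grasp closed on top of the finger grip. I saw this in the pictures and corrected it.
- A sideways force of about 10 N stayed on the tool while pressing. I did not find its cause.
- The push briefly reached 43 N, through the held plate, before I eased it. That is over the 40 N limit if pressing through the held plate counts.
- The side camera put the mandoline about 4 mm off from the wrist camera along its length. I went by the wrist camera.
- On its last call the point finder found no plate edge, as it was under the guard. It put the plate about 4 mm too high and placed the back edge only with low confidence.

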